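# Aim the swivelling radiometer at the amber lamp

### The job

Aim the radiometer at the amber lamp: lift its head until the pawl catches in the notch that brings the tube level with the middle of the lamp, clear above the two iris stands, and then swing it round on its clicking base, counting the 10-degree clicks, until it points straight at the lamp. Let go with the head resting on its pawl and in that click. A handle juts out under the tube's rear end for this: the tube itself and the lamps must not be touched, and everything else stays where it stands.

Things in the scene. Friction and masses are not known exactly. Their poses are not given: they have to be found in the camera images.
- swivel (a joint): Clicking swivel carrying the whole receiver: upright hinge, rad, growing counter-clockwise from above, 0 when the tube points along swivel_base's x. A sprung plunger on a ribbed ring makes it rest only at whole clicks of 10 degrees (0.1745 rad): 0, +-0.1745, +-0.3491 ... to 1.3 rad either way. Less than half a step past a click it springs back, beyond that it snaps to the next.
- swivel_base: Fixed round grey base plate, 176 mm across, 12 mm high, a white rim mark at every click. Origin on the swivel's axis at table height; its x is the tube's direction at swivel 0, so the tube's heading is this yaw plus swivel. Place and yaw vary. Turning over a click takes about 0.75 N m: 6 N sideways at the handle.
- lift (a joint): Height of the head on its ratchet post, m, growing upwards. A notch every 0.008 (0.016, 0.024 ... 0.096). The pawl drops in once the head is 2 mm above a notch; from then on it cannot sink below that notch, so never lift 8 mm past the wanted one. Lifting takes 8 to 15 N. Starts between 0.008 and 0.048. At 0.080 the tube's axis is 240 mm up, level with the middle of the lamps.
- pawl_tip (a point): Tip of the small red sprung pawl on the right side of the black column (56 mm thick, up to 100 mm high), which holds the toothed post. Nothing to operate: it ratchets by itself as the head is lifted.
- head: Radiometer head, not to be touched: level silver tube 56 mm thick, black lens hood 60 mm thick in front, black cap behind. Origin on the tube's axis straight above the swivel's axis, at height 0.160 + lift. x along the tube to the lens, y to its left, z up. Hood ends at x = +125 mm, rear cap at x = -112 mm.
- grip (a point): Middle of the rear handle's black rubber sleeve: round bar 18 mm thick, 45 mm long, 105 to 150 mm behind the swivel's axis, sloping 20 degrees down away from it (a 10 mm steel stem leads on to the post). This point is 122 mm behind the axis, 74 mm below the tube's axis (height 0.086 + lift), just past the tube's end: a gripper must lean 30 to 45 degrees away from the column. Axes as head.
- lamp_amber: Stand of the amber lamp, fixed to the table: grey foot 54 mm across, thin post, white socket, glass to 276 mm high. Origin under the foot. 240 mm from the swivel's axis in the direction of one of its clicks (to 2 degrees). The three lamps' places are swapped. Not to be touched.
- lamp_amber_center (a point): Middle of the amber glass cylinder, 34 mm thick and 72 mm tall, 240 mm above the table: the point to aim at.
- lamp_clear: Stand of the white ball lamp (ball 60 mm), fixed, otherwise like the amber one. Origin under the foot. Not to be touched.
- lamp_green: Stand of the slim green rod lamp (16 mm thick, to 284 mm high), fixed, otherwise like the amber one. Origin under the foot. Not to be touched.
- iris1_mid (a point): Iris stand with a black disc, loose: 190 mm tall, grey foot 44 x 44 x 36 mm, thin post, disc 36 mm across on top. The point is 95 mm up its post. It stands under the lens's sweep, 118 mm from the swivel's axis, to the left; the hood (60 mm) clears it by 20 mm at lift 0.080 and would strike it below 0.060.
- iris2_mid (a point): The other iris stand, with a blue disc, to the right; otherwise like the first.
- caliper_box: Bystander: red box 85 x 62 x 30 mm on the table on the handle's side of the swivel; origin under its centre.
- driver: Bystander: yellow screwdriver 180 mm long, 26 mm thick, lying on the handle's side of the swivel; origin under its middle.
- bottle: Bystander: white bottle 60 mm thick, 140 mm tall, standing behind the handle; origin under its centre.
- power_meter: Bystander: grey hand-held meter 150 x 78 x 34 mm; origin under its centre.
- parts_bin: Bystander: open black bin 150 x 100 x 60 mm; origin under its centre.
- lens_mount: Bystander: black lens holder 50 x 60 x 72 mm; origin under its centre.

How it is judged:
By the outcome, as a careful person would: the job done as asked, in the order asked, and still so for the second after the job is handed in, with the robot touching nothing.
It also fails if it takes over 48 s, if anything falls off the work surface, if the arm or the gripper's body presses on something with over 40 N, if the wrist force passes 120 N, or if a joint passes its speed limit or range.

### The arm

A 6-joint arm with a two-finger parallel gripper is mounted at the origin on the work surface. World frame = base frame: x ahead of the robot, y to its left, z up, the work surface at z = 0. Lengths are in m, angles in rad, forces in N, time in s.
With the tool pointing down it reaches from about 0.4 to 0.925 m from the base axis. Payload 12.5 kg.
Tool frame: the origin (TCP) lies midway between the tips of the shut fingers; the grasp point (between the pads) lies r.grip_point_offset behind it (r.grip_point_offset is the distance from the TCP to the grasp point, in m); x points along the fingers, z is the direction in which the jaws open and shut, and the axes are right-handed (so a half turn about x gives the same grasp; the last joint's range is limited). The gripper opens to 95 mm and grips with 3 to 60 N. Pads are 20 mm wide; open, the fingers measure 119 mm over their backs; the gripper's body (75 mm by 180 mm) begins 59 mm behind the grasp point.
Start: joints at [-0.106, 0.491, 1.559, -0, 1.092, -0.106], TCP at [0.625, 0, 0.215] pointing down, gripper open.
Joint ranges: [-3.1, 3.1], [-0.84, 2.19], [0.05, 2.79], [-1.13, 4.28], [0.06, 2.93], [-2.69, 2.69]. Speed limits (rad/s): [2.22, 2.22, 2.79, 3.14, 3.14, 3.14].

### API

Orientations are given as a 3x3 rotation matrix whose columns are the frame's x, y, z axes.
In Python, from bench import r, viewer gives the robot as it stands. The module is installed in compiled form; this text tells all that it offers.
- The arm moves only by the tool drive_tool, never from a script. Its arguments are lists of equal length, an entry for each row: "slide": the shift along the world's x, y, z in cm, a list of three; "rot": the turn, a rotation vector about the world's x, y, z in degrees, a list of three. In form: {"slide": [[tx, ty, tz], ...], "rot": [[ax, ay, az], ...]}. A call has 1 to 8 rows; each row shifts and turns the pose as measured when the row begins; what a row does not reach is not made up. A row lasts 1/8 s, in which the tool goes at most 62.5 mm and 10.7 degrees, less where a joint would pass 70% of its speed; a pose out of reach is approached as far as the arm can. A call with a gripper value outside its range is refused whole. "gripper" is the opening, from 0 (shut) to 1 (fully open), set as the call begins (left out, the last holds). The fingers move at their own pace and stop on an object; "force" is the grip in N (left out, the last holds). Time passes only in rows, so rows that do not move let the fingers close. It gives the time, the measured TCP pose, the force and the opening at its end, in the units of the state.
- r.read_state(): the state, without advancing time (a new reading comes with each control period).
- viewer.snapshot(name): name is "scene" or "side" or "wrist"; returns a dict with "pixels" (400x640x3 uint8, red, green, blue), "mtx" (3x3 intrinsics, pixels), "world_to_cam" (4x4, takes a point from world to camera coordinates). Camera axes: x right, y down, z forward; pixel columns grow to the right and rows downward; lengths in m; the calibration is good to about 2 mm. A picture is of the moment at which its call begins. There is no depth.
- r.hand_in(): hands the job in, once; it reports no verdict.
The state is a dict: "time": time; "joint_positions": joint angles; "qd": joint speeds; "joint_torque": joint torques, N m; "tcp_pos": TCP position; "orientation": TCP orientation; "wrist_force": force on the tool from outside, world axes, zero at the start; "torque": the same for the moment, N m; "finger_gap": finger opening in m.
Only numpy, scipy, OpenCV 4.12 (cv2) and the standard library are available. Lean on these libraries where they do the work, as an engineer would, in place of code of your own. Each camera call takes 0.05 s, during which the arm holds its last target.

## Working session

There is one attempt and no reset: what is moved stays moved. The work goes in short steps, Python scripts to look and compute and a tool call to move; the robot and the scene stay as the last step left them, time stands still between calls to the robot, and variables do not carry over. Pictures are saved under pics/ and viewed, and the job is handed in when it is done.

Besides the shell and the picture viewer there is one more tool, called after "Call:" as a command line: name --argument value ..., lists and objects as JSON in quotes. drive_tool: Moves the arm, as the interface text tells. Its arguments: {"type":"object","properties":{"slide":{"type":"array"},"rot":{"type":"array"},"gripper":{"type":"number"},"force":{"type":"number"}},"required":["slide","rot"]}

```bash
mkdir -p pics; ls
cat > h.py <<'E'
from bench import r, viewer
import numpy as np, cv2, json
def snap(name,fn):
    s=viewer.snapshot(name); cv2.imwrite('pics/'+fn+'.png',s['pixels'][:,:,::-1])
    np.savez('pics/'+fn+'.npz',p=s['pixels'],K=s['mtx'],T=s['world_to_cam']); return s
def load(fn): return np.load('pics/'+fn+'.npz')
def ray(s,u,v):
    K,T=s['K'],s['T']; d=np.linalg.inv(K)@[u,v,1]; R=T[:3,:3]; c=-R.T@T[:3,3]; return c,R.T@d
def atz(s,u,v,z):
    c,d=ray(s,u,v); return c+d*(z-c[2])/d[2]
def proj(s,P):
    K,T=s['K'],s['T']; q=K@(T[:3,:3]@np.array(P,float)+T[:3,3]); return q[:2]/q[2]
def tri(obs):
    A=np.zeros((3,3));b=np.zeros(3)
    for s,u,v in obs:
        c,d=ray(s,u,v); d=d/np.linalg.norm(d); M=np.eye(3)-np.outer(d,d); A+=M;b+=M@c
    return np.linalg.solve(A,b)
def crop(fn,x0,y0,x1,y1,k,out):
    im=cv2.imread('pics/'+fn+'.png')[y0:y1,x0:x1]; im=cv2.resize(im,None,fx=k,fy=k,interpolation=cv2.INTER_CUBIC); cv2.imwrite('pics/'+out+'.png',im)
E
python3 - <<'E'
from h import *
for n in ['scene','side','wrist']: s=snap(n,n+'0'); print(n,s['world_to_cam'].round(3).tolist(),s['mtx'].round(1).tolist())
print(r.read_state(), r.grip_point_offset)
E
```

```text
pics
scene [[-0.192, 0.981, -0.011, 0.107], [0.81, 0.152, -0.567, -0.367], [-0.555, -0.118, -0.824, 1.609], [0.0, 0.0, 0.0, 1.0]] [[391.6, 0.0, 318.1], [0.0, 391.6, 202.0], [0.0, 0.0, 1.0]]
side [[0.985, -0.171, -0.005, -0.574], [-0.121, -0.679, -0.724, 0.167], [0.12, 0.714, -0.689, 1.478], [0.0, 0.0, 0.0, 1.0]] [[518.5, 0.0, 321.3], [0.0, 518.5, 201.3], [0.0, 0.0, 1.0]]
wrist [[1.0, 0.0, -0.001, -0.625], [0.0, -0.962, 0.273, -0.031], [-0.001, -0.273, -0.962, 0.391], [0.0, 0.0, 0.0, 1.0]] [[291.8, 0.0, 318.7], [0.0, 291.8, 196.9], [0.0, 0.0, 1.0]]
{'time': 0.15, 'joint_positions': array([-1.05587265e-01,  4.91415706e-01,  1.55929293e+00, -8.70104184e-06,
        1.09167443e+00, -1.05601670e-01]), 'qd': array([-0.0009659 , -0.00293321, -0.00271277,  0.00149858,  0.00104624,
        0.00040246]), 'joint_torque': array([ 3.16444048e-04, -6.12899423e+01, -2.58276522e+01,  6.91918633e-02,
        4.73701756e-02, -5.07232733e-05]), 'tcp_pos': array([6.24837959e-01, 4.57447840e-05, 2.14205022e-01]), 'orientation': array([[-7.86829015e-04, -1.83890327e-05,  9.99999690e-01],
       [ 7.56247003e-05,  9.99999997e-01,  1.84485421e-05],
       [-9.99999688e-01,  7.56391927e-05, -7.86827622e-04]]), 'wrist_force': array([-0.07151021, -0.56900739,  0.16519607]), 'torque': array([ 0.03584979, -0.01265969,  0.03040782]), 'finger_gap': 0.09497638691476391} 0.0188
```

View pics/scene0.png

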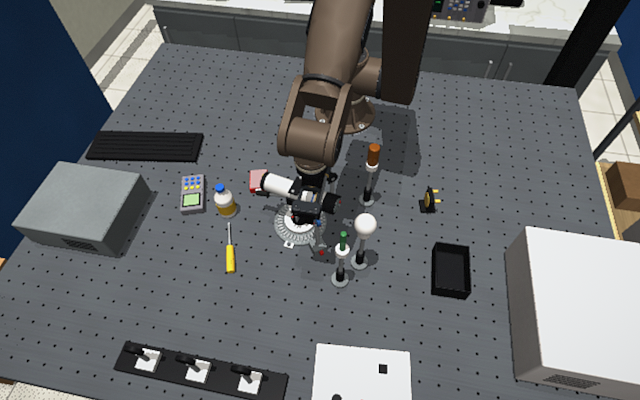

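View pics/side0.png

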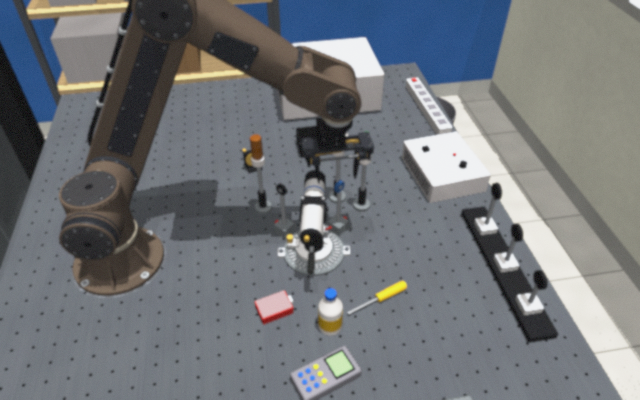

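View pics/wrist0.png

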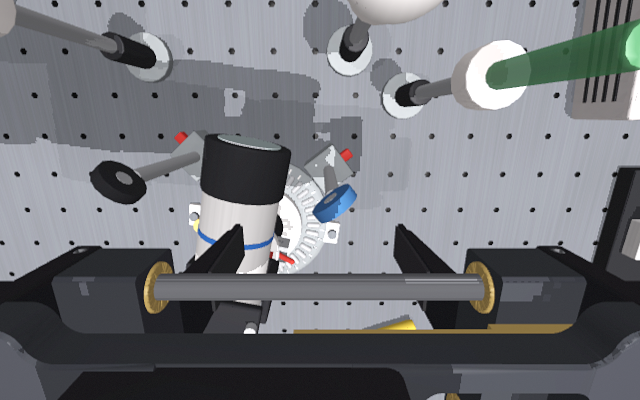

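Run:
```python
from h import *
crop('scene0',220,130,420,300,4,'sc1'); crop('side0',230,120,410,345,3,'si1') 
crop('side0',230,120,390,270,5,'si2')
```

```text
(no output)
```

View pics/sc1.png

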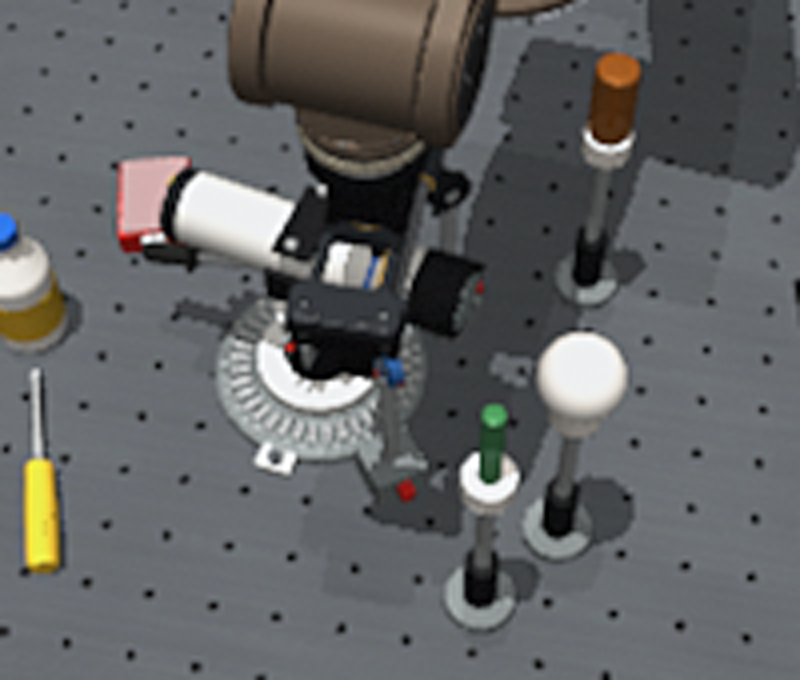

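View pics/si1.png

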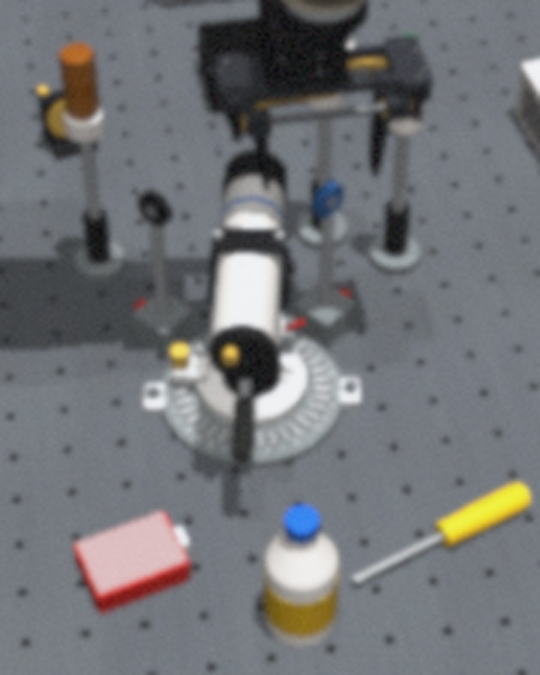

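View pics/si2.png

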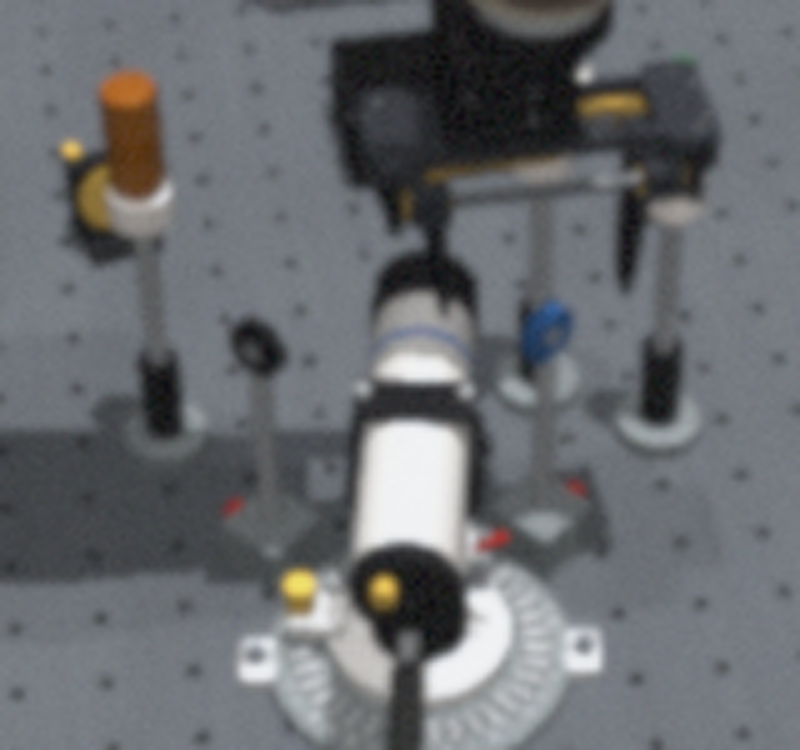

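Run:
```python
from h import *
S=load('scene0');D=load('side0')
sc=lambda u,v:(S,220+u/4,130+v/4); si=lambda u,v:(D,230+u/5,120+v/5); s3=lambda u,v:(D,230+u/3,120+v/3)
def foot(o,z): return atz(o[0],o[1],o[2],z).round(4)
print('amber c',tri([sc(614,98),si(131,132)]).round(4), 'foot',foot(sc(588,280),.006),foot(si(168,432),.006))
print('amber at z.24',foot(sc(614,98),.24),foot(si(131,132),.24))
print('green foot',foot(sc(481,597),.006),foot(si(660,425),.006),'clear',foot(sc(558,530),.006),foot(si(540,385),.006))
print('plate side: L',foot(si(272,690),.012),foot(s3(163,385),.012),'R',foot(s3(347,385),.012),'bot',foot(s3(255,465),0))
print('plate scene: L',foot(sc(217,370),.012),'R',foot(sc(425,375),.012),'bot',foot(sc(320,463),0))
print('rear cap',tri([sc(182,205),s3(245,358)]).round(4))
print('handle end',tri([sc(150,245),s3(242,455)]).round(4))
print('bottle',foot(s3(298,615),0), foot(sc(30,325),0),'box',foot(s3(132,560),.015),'driver',foot(sc(42,540),.01),foot(sc(37,372),.01))
```

```text
amber c [0.4214 0.1429 0.2403] foot [0.4219 0.1455 0.006 ] [0.4233 0.1403 0.006 ]
amber at z.24 [0.4207 0.1431 0.24  ] [0.4217 0.143  0.24  ]
green foot [0.7281 0.1017 0.006 ] [0.7282 0.0924 0.006 ] clear [0.6618 0.1516 0.006 ] [0.6612 0.1417 0.006 ]
plate side: L [ 0.462  -0.0854  0.012 ] [ 0.4662 -0.0494  0.012 ] R [ 0.6397 -0.0802  0.012 ] bot [ 0.5387 -0.1509  0.    ]
plate scene: L [ 0.5731 -0.1451  0.012 ] R [0.5459 0.0251 0.012 ] bot [ 0.6359 -0.0443  0.    ]
rear cap [ 0.5278 -0.1691  0.17  ]
handle end [ 0.517  -0.2091  0.0929]
bottle [ 0.5487 -0.3156  0.    ] [ 0.5522 -0.3171  0.    ] box [ 0.4158 -0.2462  0.015 ] driver [ 0.7469 -0.2399  0.01  ] [ 0.6017 -0.2923  0.01  ]
```

Run:
```python
from h import *
from scipy.optimize import least_squares
A=np.array([[.4214,.143],[.6615,.1467],[.728,.097]])
f=least_squares(lambda c:np.linalg.norm(A-c,axis=1)-.24,[.55,-.06]);c=f.x;print(c,f.fun)
for fn,nm in(('scene0','o1'),('side0','o2')):
    s=load(fn);k=4
    x0,y0=(260,170) if nm=='o1' else (265,215)
    im=cv2.imread(f'pics/{fn}.png')[y0:y0+90,x0:x0+110];im=cv2.resize(im,None,fx=7,fy=6.0,interpolation=cv2.INTER_CUBIC)
    for a in np.radians(np.arange(0,360,5)):
        for z,col in((0,(0,255,0)),(.012,(0,0,255))):
            u=proj(s,[c[0]+.088*np.cos(a),c[1]+.088*np.sin(a),z]); cv2.circle(im,(int((u[0]-x0+.5)*7),int((u[1]-y0+.5)*6)),2,col,-1)
    cv2.imwrite(f'pics/{nm}.png',im)
```

```text
[ 0.54670193 -0.06231524] [ 0.0005305  -0.00153413  0.00135107]
```

View pics/o1.png

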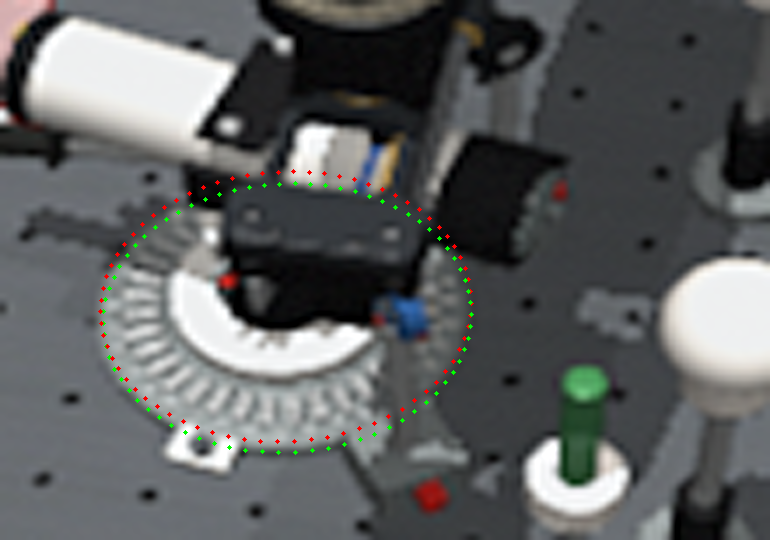

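View pics/o2.png

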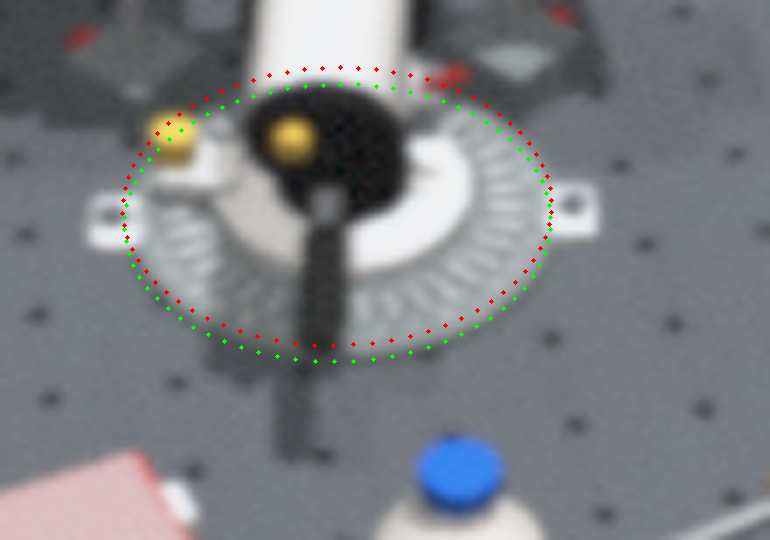

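Call:
drive_tool --slide '[[0,0,5],[0,0,5],[-2,-4,3],[-2,-4,0],[-2,-4,0],[-2,-5,0],[-2,-5,0],[-1,-3,0]]' --rot '[[0,0,0],[0,0,0],[9.5,0,0],[9.5,0,0],[9.5,0,0],[9.5,0,0],[0,0,-5.5],[0,0,-5.5]]'

```text
time: 1.15
tcp_pos: [0.5111, -0.253, 0.3465]
orientation: [[0.125, 0.14, 0.982], [0.621, 0.761, -0.187], [-0.774, 0.633, 0.008]]
wrist_force: [-0.0, 0.5, -0.4]
finger_gap: 0.095
```

Run:
```python
from h import *
for n in ['scene','side','wrist']: snap(n,n+'1')
print(r.read_state()['tcp_pos'],r.read_state()['joint_positions'].round(2))
crop('scene1',240,130,400,250,5,'sc2'); crop('side1',230,120,390,270,5,'si3')
```

```text
[ 0.51143582 -0.25173941  0.34679405] [-0.83  0.45  1.43  0.54  1.69 -0.7 ]
```

View pics/sc2.png

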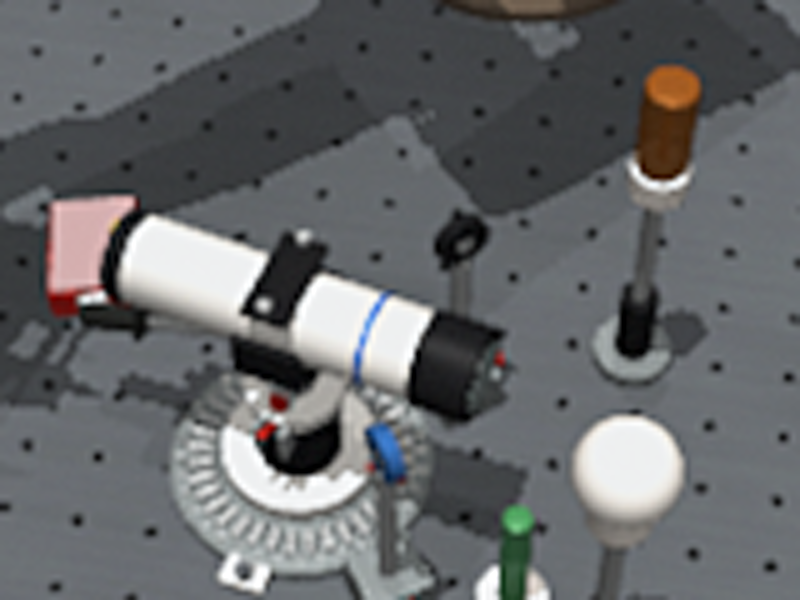

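View pics/si3.png

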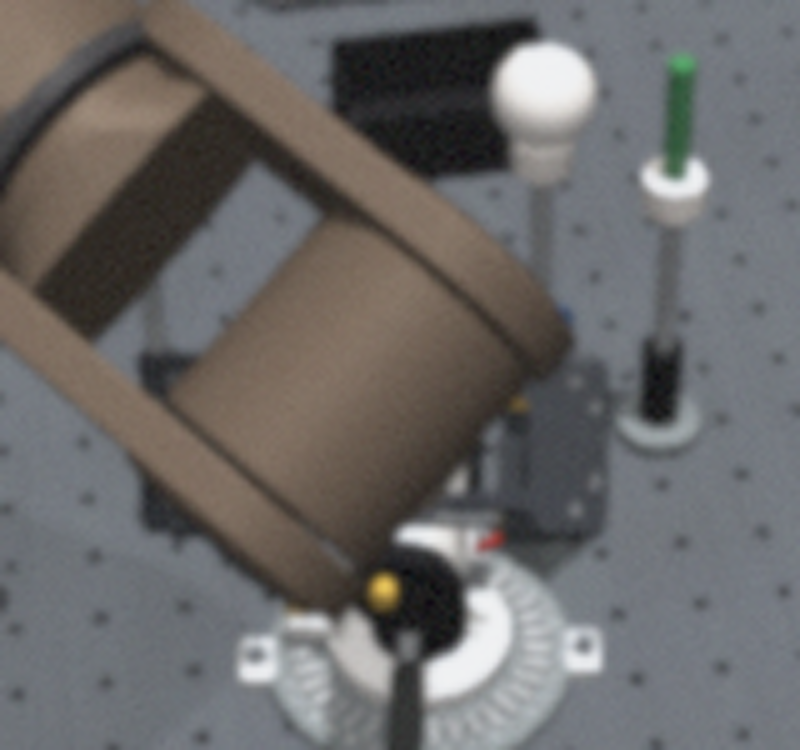

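View pics/wrist1.png

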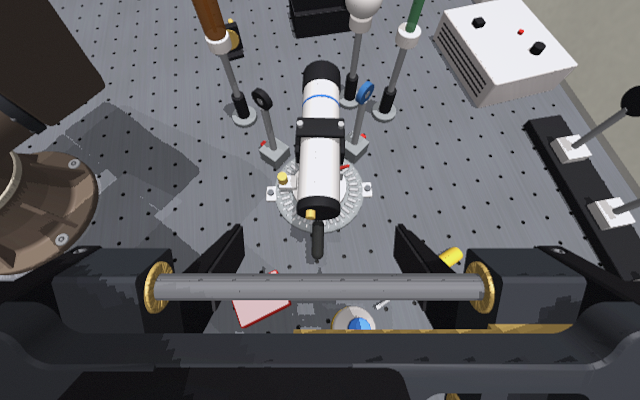

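View pics/side1.png

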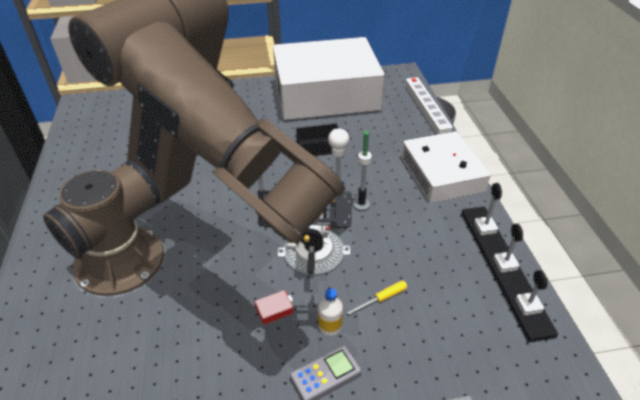

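Run:
```python
from h import *
crop('wrist1',250,50,400,270,3.5,'w2'); crop('scene1',250,165,350,225,8,'sc3')
```

```text
(no output)
```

View pics/w2.png

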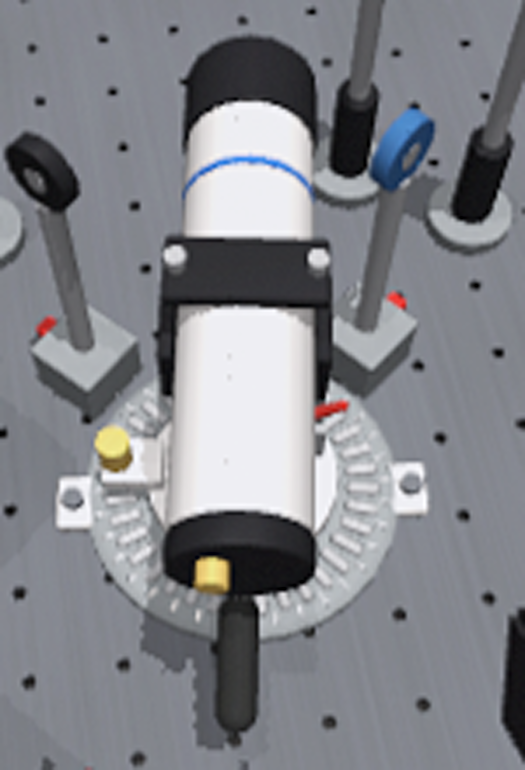

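View pics/sc3.png

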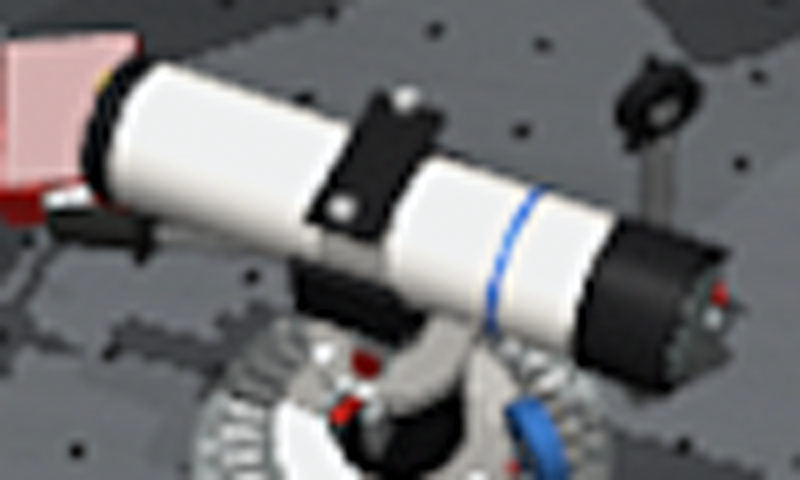

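```bash
cat > fit.py <<'E'
from h import *
from scipy.optimize import least_squares
def fitcyl(obs,rad=.028,c0=(.547,-.0625),sig=.0015,x0=(1.4,.18)):
    # obs: (s,u,v,sign)
    def f(p):
        th,z,cx,cy=p; ax=np.array([np.cos(th),np.sin(th),0]); P=np.array([cx,cy,z]); out=[]
        for s,u,v,sg in obs:
            c,d=ray(s,u,v); n=np.cross(ax,d); n/=np.linalg.norm(n); out.append((abs((c-P)@n)-rad)/.001)
        return out+[(cx-c0[0])/sig,(cy-c0[1])/sig]
    q=least_squares(f,[*x0,*c0]); print('heading',np.degrees(q.x[0]).round(2),'z',q.x[1].round(4),'lift',(q.x[1]-.16).round(4),'c',q.x[2:].round(4),'res mm',q.fun[:-2].round(1)); return q.x
E
python3 - <<'E'
from fit import *
S=load('scene1');W=load('wrist1')
o=[(S,250+(u+.0)/8-.4,165+v/8-.4,1) for u,v in[(165,65),(340,120),(430,152),(615,212),(115,198),(300,252),(400,283),(575,345)]]
w=[(W,250+u/3.5-.36,50+v/3.5-.36,1) for u,v in[(187,140),(184,210),(172,400),(168,520),(313,140),(314,220),(314,400),(313,520)]]
fitcyl(o);fitcyl(w);x=fitcyl(o+w)
# handle end in wrist
th=x[0];lift=x[1]-.16
for L in(.016,.024,lift):
  for rr in(.105,.122,.150):
    P=[.547-rr*np.cos(th),-.0625-rr*np.sin(th),.086+L-(rr-.122)*np.tan(np.radians(20))]
    u=proj(W,P); print(L,rr,((u-[250,50]+.36)*3.5).round(0), ((proj(S,P)-[250,165]+.4)*8).round(0))
A=np.array([.4214,.143])-x[2:]; print('amber dir',np.degrees(np.arctan2(A[1],A[0])),np.linalg.norm(A))
# tabs
for u,v in [(72,502),(410,490)]: print('tab',atz(W,250+u/3.5,50+v/3.5,.004).round(4))
E
```

```text
heading 79.14 z 0.1736 lift 0.0136 c [ 0.5454 -0.0622] res mm [-1.5 -1.3 -2.5 -3.  -0.5 -2.9 -3.6 -2. ]
heading 77.82 z 0.1714 lift 0.0114 c [ 0.5503 -0.0632] res mm [ 0.2 -0.2  0.2 -1.   0.4  0.6  0.2 -0.4]
heading 78.34 z 0.1807 lift 0.0207 c [ 0.5502 -0.0632] res mm [-2.6 -1.6 -2.4 -2.   0.3 -3.  -4.1 -3.4 -1.5 -1.6 -0.4 -1.   0.6  0.4
 -0.7 -1.8]
0.016 0.105 [232. 610.] [153. 229.]
0.016 0.122 [232. 652.] [117. 225.]
0.016 0.15 [230. 722.] [ 59. 218.]
0.024 0.105 [232. 604.] [151. 217.]
0.024 0.122 [232. 647.] [115. 213.]
0.024 0.15 [230. 718.] [ 56. 207.]
0.02073823928758592 0.105 [232. 606.] [152. 222.]
0.02073823928758592 0.122 [232. 649.] [116. 218.]
0.02073823928758592 0.15 [230. 720.] [ 57. 212.]
amber dir 121.9913400808644 0.24307115499485865
tab [ 0.4561 -0.054   0.004 ]
tab [ 0.6441 -0.0817  0.004 ]
```

```bash
cat > ov.py <<'E'
from h import *
def ov(fn,x0,y0,w,hh,k,out,models,c=(.548,-.0627)):
    s=load(fn); im=cv2.imread(f'pics/{fn}.png')[y0:y0+hh,x0:x0+w]; im=cv2.resize(im,None,fx=k,fy=k,interpolation=cv2.INTER_CUBIC)
    def dot(P,col):
        u=(proj(s,P)-[x0,y0]+.5)*k; cv2.circle(im,(int(u[0]),int(u[1])),1,col,-1)
    for th,L,col in models:
        th=np.radians(th);X=np.array([np.cos(th),np.sin(th),0]);Y=np.array([-np.sin(th),np.cos(th),0]);Z=np.array([0,0,1.]);O=np.array([*c,.16+L])
        for a in np.radians(np.arange(0,360,8)):
            for x,rr in((-.112,.028),(.125,.030)): dot(O+x*X+rr*(np.cos(a)*Y+np.sin(a)*Z),col)
        for t in np.linspace(-.112,.08,30):
            for q in (0,): pass
        d=np.array([-np.cos(np.radians(20)),0,-np.sin(np.radians(20))])
        for xx in np.linspace(.105,.150,12):
            P=O-X*xx+Z*(-.074-(xx-.122)*np.tan(np.radians(20)))
            dot(P,col); dot(P+.009*Y,col); dot(P-.009*Y,col)
    cv2.imwrite('pics/'+out+'.png',im)
if __name__=='__main__':
    M=[(78.6,.008,(0,255,0)),(78.6,.016,(0,0,255)),(78.6,.024,(255,0,255))]
    ov('scene1',250,165,100,60,8,'v1',M); ov('wrist1',270,55,95,160+50,3.6,'v2',M)
E
python3 ov.py
```

```text
(no output)
```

View pics/v1.png

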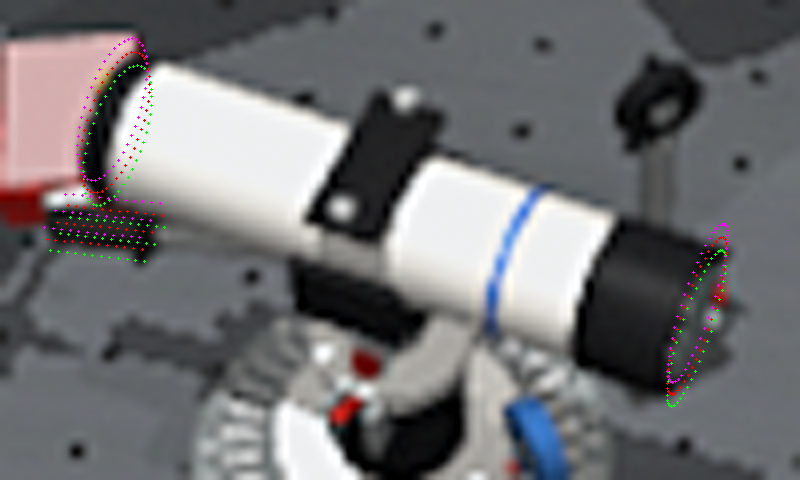

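View pics/v2.png

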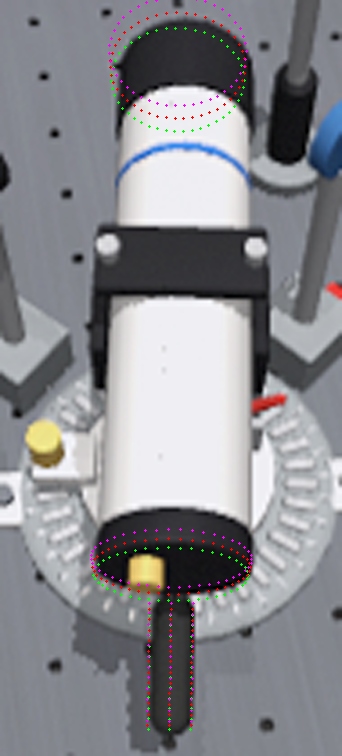

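Call:
drive_tool --slide '[[0,0.5,-4.6],[0,0.5,-4.6],[0.1,0.5,-4.6],[0.1,0.5,-4.0],[0,0,0]]' --rot '[[0,0,0],[0,0,0],[0,0,0],[0,0,0],[0,0,0]]'

```text
time: 1.92
tcp_pos: [0.5154, -0.2255, 0.1653]
orientation: [[0.118, 0.126, 0.985], [0.621, 0.765, -0.172], [-0.775, 0.632, 0.012]]
wrist_force: [0.1, 0.1, 0.9]
finger_gap: 0.0953
```

Run:
```python
from h import *
from ov import ov
for n in ['scene','wrist']: snap(n,n+'2')
S=load('wrist2')
print(r.read_state()['tcp_pos'])
M=[(78.6,.008,(0,255,0)),(78.6,.016,(0,0,255))]
ov('wrist2',230,40,180,240,2.4,'v3',M)
ov('scene2',250,165,100,60,8,'v1b',M)
cv2.imwrite('pics/w3.png',cv2.imread('pics/wrist2.png'))
```

```text
[ 0.51624499 -0.22691497  0.16802128]
```

View pics/v3.png

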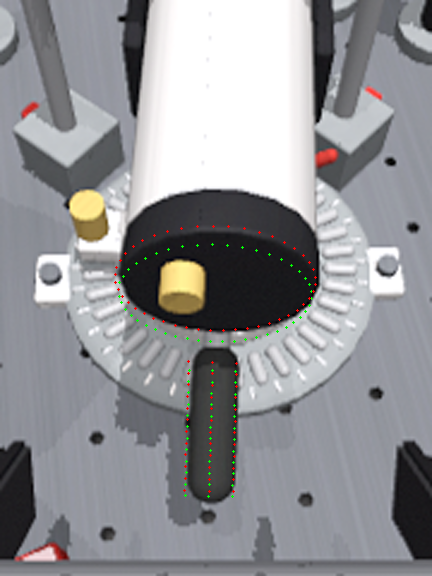

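View pics/w3.png

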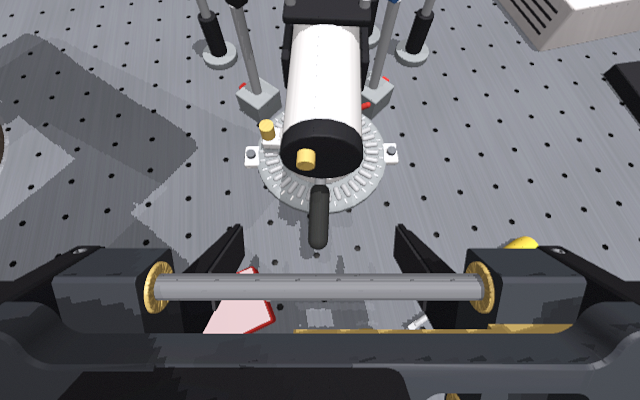

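View pics/scene2.png

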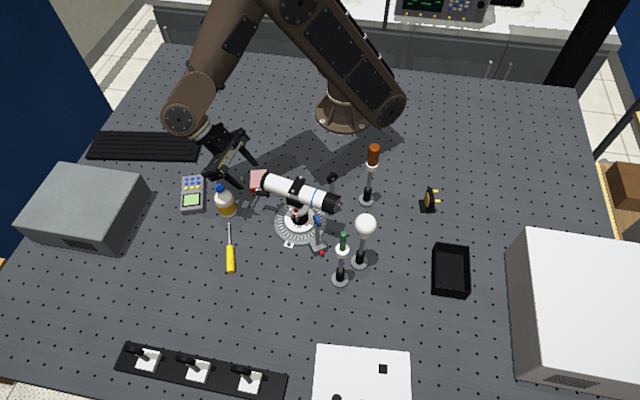

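Run:
```python
from h import *
from ov import ov
M=[(78.6,.008,(0,255,0)),(78.6,.016,(0,0,255))]
ov('side0',280,165,60,115,6,'v4',M)
```

```text
(no output)
```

View pics/v4.png

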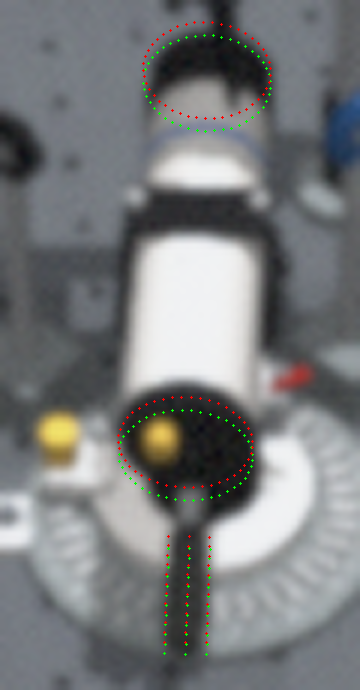

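View pics/v1b.png

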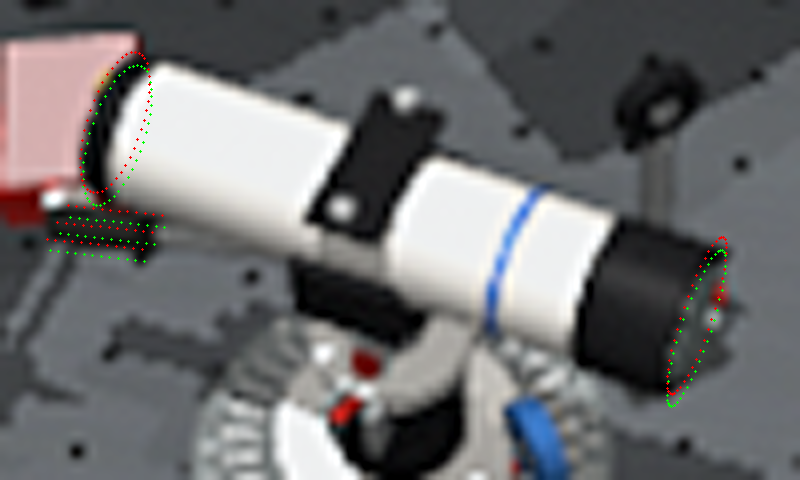

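Call:
drive_tool --slide '[[0.3,1.5,-2.0],[0.3,1.5,-2.0],[0.3,1.4,-2.0],[0.2,1.3,-2.0],[0,0,0],[0,0,0]]' --rot '[[0,0,0],[0,0,0],[0,0,0],[0,0,0],[0,0,0],[0,0,0]]'

```text
time: 2.78
tcp_pos: [0.533, -0.1718, 0.0982]
orientation: [[0.133, 0.112, 0.985], [0.609, 0.775, -0.17], [-0.782, 0.622, 0.035]]
wrist_force: [0.3, -0.9, 1.0]
finger_gap: 0.0947
```

Run:
```python
from h import *
from ov import ov
for n in ['scene','wrist','side']: snap(n,n+'3')
print(r.read_state()['tcp_pos'],r.read_state()['orientation'].round(3),r.read_state()['wrist_force'])
M=[(78.6,.008,(0,255,0)),(78.6,.016,(0,0,255))]
ov('wrist3',200,40,240,250,2.4,'v5',M)
crop('side3',230,180,390,300,5,'s5')
```

```text
[ 0.53256932 -0.17175575  0.09756557] [[ 0.132  0.113  0.985]
 [ 0.609  0.775 -0.171]
 [-0.782  0.622  0.034]] [ 0.20844924  0.15581533 -0.73154878]
```

View pics/v5.png

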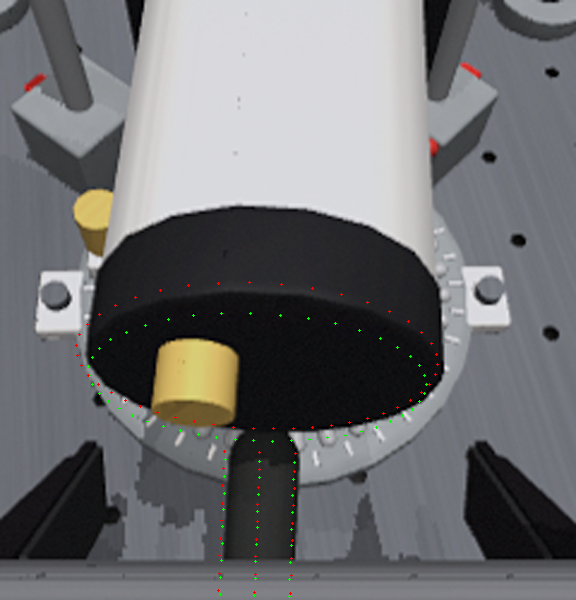

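View pics/s5.png

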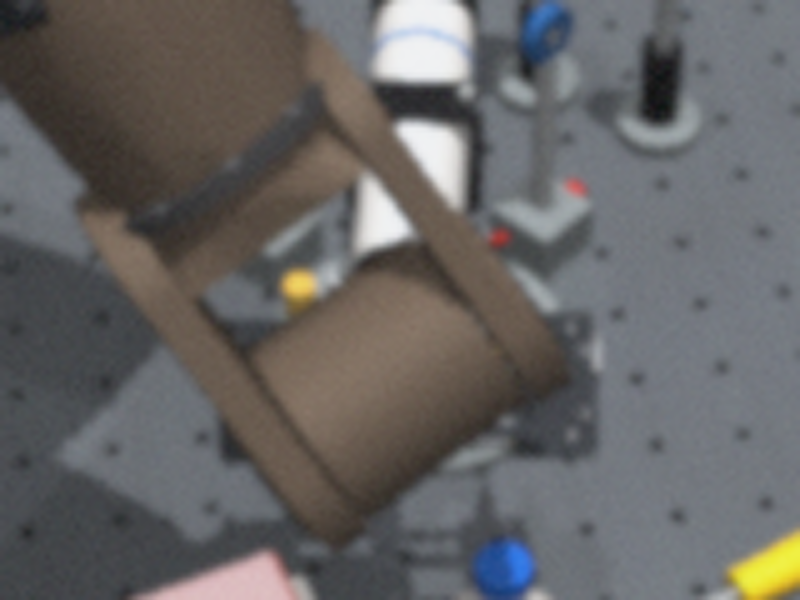

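Call:
drive_tool --slide '[[-0.45,0.1,-0.6],[0,0,-0.4],[0,0,0]]' --rot '[[0,2,0],[0,0,0],[0,0,0]]'

```text
time: 3.3
tcp_pos: [0.5278, -0.1714, 0.0874]
orientation: [[0.104, 0.136, 0.985], [0.608, 0.775, -0.171], [-0.787, 0.617, -0.003]]
wrist_force: [-0.0, -0.3, 0.4]
finger_gap: 0.095
```

Run:
```python
from h import *
snap('wrist','wrist4')
print(r.read_state()['tcp_pos'],r.read_state()['orientation'].round(3),r.read_state()['wrist_force'])
crop('wrist4',200,130,440,290,3,'v6')
```

```text
[ 0.52780903 -0.17141713  0.08753848] [[ 0.104  0.136  0.985]
 [ 0.608  0.775 -0.171]
 [-0.787  0.617 -0.002]] [-0.13113     0.53128934  0.12202337]
```

View pics/v6.png

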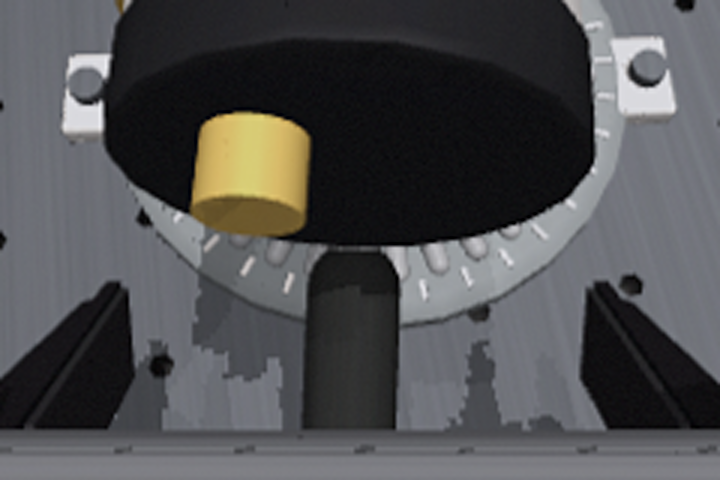

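Call:
drive_tool --slide '[[0,0,0],[0,0,0],[0,0,0],[0,0,0],[0,0,0],[0,0,0]]' --rot '[[0,0,0],[0,0,0],[0,0,0],[0,0,0],[0,0,0],[0,0,0]]' --gripper 0 --force 55

```text
time: 4.1
tcp_pos: [0.5279, -0.1714, 0.0877]
orientation: [[0.104, 0.136, 0.985], [0.608, 0.775, -0.171], [-0.787, 0.617, -0.002]]
wrist_force: [-0.7, -0.2, 0.0]
finger_gap: 0.0405
```

Call:
drive_tool --slide '[[0,0,0],[0,0,0],[0,0,0],[0,0,0]]' --rot '[[0,0,0],[0,0,0],[0,0,0],[0,0,0]]'

```text
time: 4.6
tcp_pos: [0.5291, -0.1718, 0.0877]
orientation: [[0.107, 0.136, 0.985], [0.607, 0.775, -0.173], [-0.787, 0.617, -0.0]]
wrist_force: [4.4, 1.3, -1.5]
finger_gap: 0.0169
```

Call:
drive_tool --slide '[[0.1,0,0.3],[0,0,0.3],[0,0,0.3],[0,0,0.3]]' --rot '[[0,0,0],[0,0,0],[0,0,0],[0,0,0]]'

```text
time: 5.1
tcp_pos: [0.5293, -0.1718, 0.0966]
orientation: [[0.103, 0.139, 0.985], [0.606, 0.777, -0.173], [-0.789, 0.615, -0.004]]
wrist_force: [1.7, -1.2, -4.7]
finger_gap: 0.0171
```

Call:
drive_tool --slide '[[0,0,0.5],[0,0,0.5],[0,0,0.5],[0,0,0.5]]' --rot '[[0,0,0],[0,0,0],[0,0,0],[0,0,0]]'

```text
time: 5.6
tcp_pos: [0.5271, -0.1708, 0.1093]
orientation: [[0.095, 0.147, 0.985], [0.604, 0.778, -0.174], [-0.791, 0.611, -0.014]]
wrist_force: [4.2, 1.3, -17.8]
finger_gap: 0.0172
```

Run:
```python
from h import *
snap('wrist','wrist5');snap('scene','scene5');snap('side','side5')
print(r.read_state()['tcp_pos'],r.read_state()['orientation'].round(3),r.read_state()['wrist_force'])
crop('wrist5',200,130,440,290,3,'v7');crop('scene5',220,130,380,250,5,'sc7')
```

```text
[ 0.52717869 -0.1708472   0.11015944] [[ 0.096  0.145  0.985]
 [ 0.604  0.778 -0.174]
 [-0.791  0.611 -0.013]] [  2.90010607   1.08371642 -14.24185602]
```

View pics/v7.png

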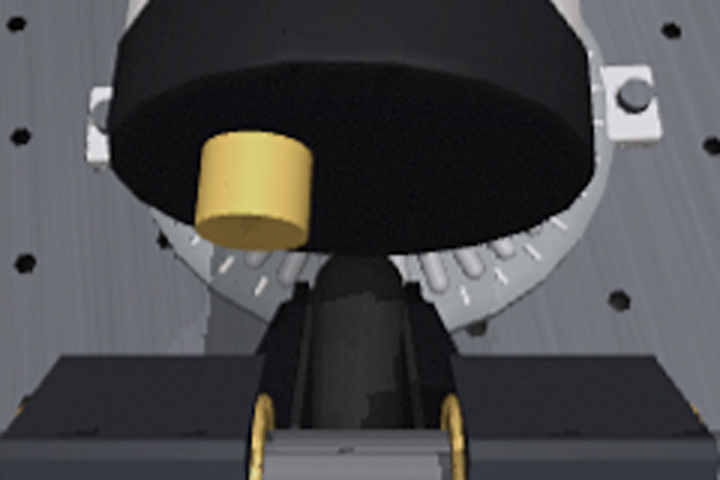

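View pics/sc7.png

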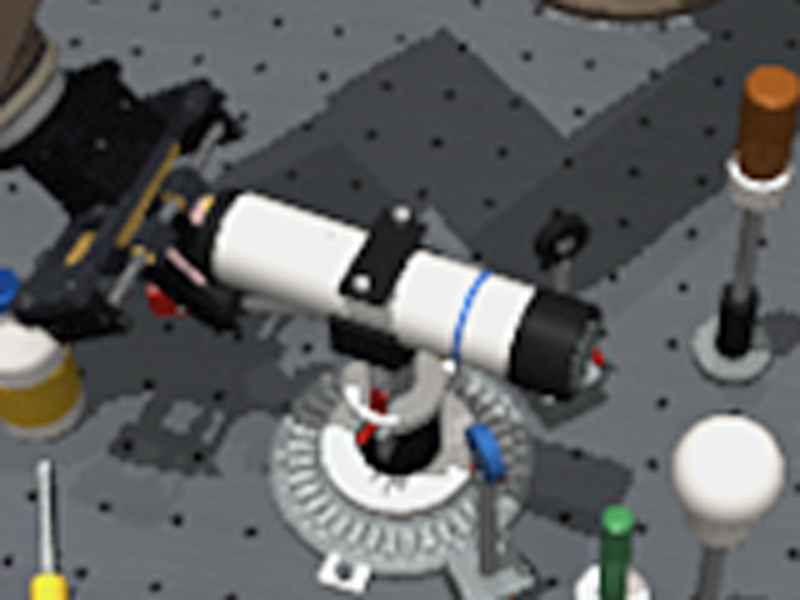

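Call:
drive_tool --slide '[[0.1,0,0.5],[0.05,-0.05,0.5],[0,0,0.5],[0,0,0.5],[0,0,0.5]]' --rot '[[0,-0.8,0],[0,0,0],[0,0,0],[0,0,0],[0,0,0]]'

```text
time: 6.38
tcp_pos: [0.5281, -0.1708, 0.137]
orientation: [[0.107, 0.135, 0.985], [0.604, 0.778, -0.172], [-0.79, 0.614, 0.002]]
wrist_force: [1.6, -0.4, -9.4]
finger_gap: 0.0168
```

Run:
```python
from h import *
from ov import ov
snap('scene','scene6')
st=r.read_state();print(st['tcp_pos'],st['wrist_force'])
ov('scene6',250,145,100,65,8,'v8',[(80,.056,(0,255,0)),(80,.064,(0,0,255))],c=(.547,-.0625))
```

```text
[ 0.52826138 -0.17081581  0.13810156] [ 0.39802271 -0.45212718 -9.8391168 ]
```

View pics/v8.png

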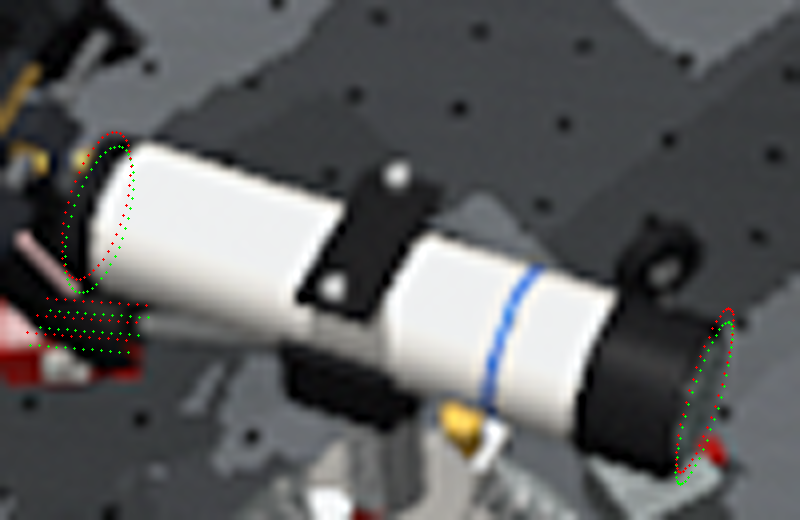

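Call:
drive_tool --slide '[[0,0,-0.1],[0,0,-0.1],[0,0,-0.1]]' --rot '[[0,0,0],[0,0,0],[0,0,0]]'

```text
time: 6.8
tcp_pos: [0.5285, -0.1709, 0.1372]
orientation: [[0.11, 0.132, 0.985], [0.605, 0.778, -0.172], [-0.789, 0.615, 0.005]]
wrist_force: [-0.5, -0.8, -0.3]
finger_gap: 0.017
```

Call:
drive_tool --slide '[[0,0,-0.1]]' --rot '[[0,0,0]]'

```text
time: 6.92
tcp_pos: [0.5286, -0.1709, 0.137]
orientation: [[0.11, 0.132, 0.985], [0.605, 0.777, -0.172], [-0.788, 0.615, 0.006]]
wrist_force: [-1.0, -0.8, 4.2]
finger_gap: 0.017
```

Call:
drive_tool --slide '[[0,0,-0.1]]' --rot '[[0,0,0]]'

```text
time: 7.05
tcp_pos: [0.5289, -0.1709, 0.1368]
orientation: [[0.111, 0.131, 0.985], [0.606, 0.777, -0.172], [-0.788, 0.616, 0.007]]
wrist_force: [-0.4, -1.7, 7.0]
finger_gap: 0.0172
```

Run:
```python
from h import *
for f,x0,y0,x1,y1,k,o in [('wrist3',225,110,405,245,4.4,'e3'),('wrist2',250,90,400,220,5.3,'e2'),('wrist4',225,120,425,240,4,'e4')]:
    im=cv2.imread(f'pics/{f}.png')[y0:y1,x0:x1].astype(float); im=255*(im/255)**.45
    im=cv2.resize(im.astype(np.uint8),None,fx=k,fy=k,interpolation=cv2.INTER_CUBIC); cv2.imwrite(f'pics/{o}.png',im)
```

```text
(no output)
```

View pics/e3.png

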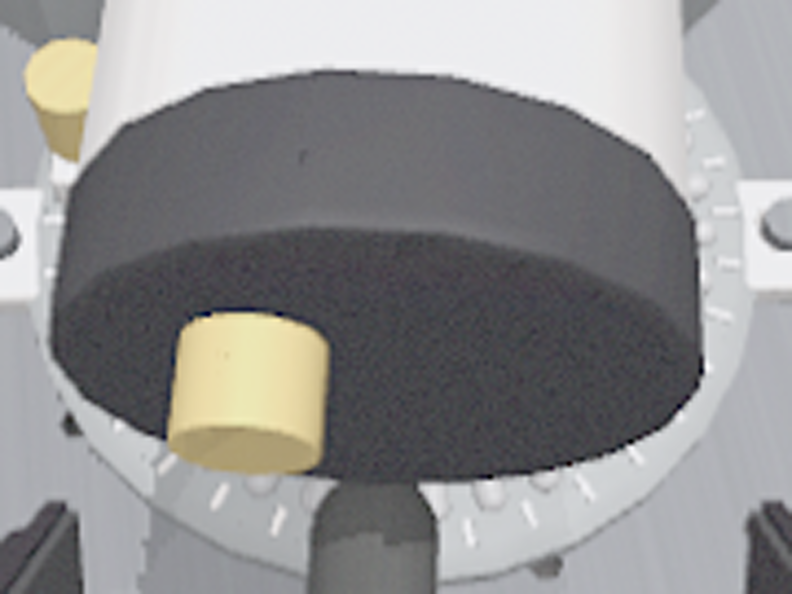

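View pics/e2.png

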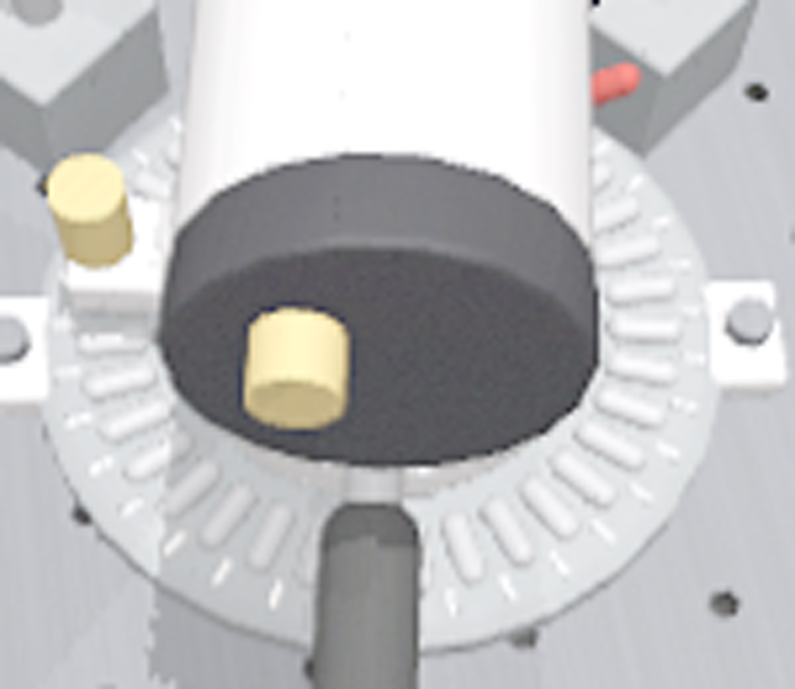

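```bash
cat > joint.py <<'E'
from h import *
from scipy.optimize import least_squares
data={'wrist3':dict(o=(225,110),k=4.4,face=[(54,330),(100,275),(180,245),(340,228),(440,233),(580,275),(702,370),(640,440),(510,474),(400,482),(90,390),(130,418)],
 plate=[(48,360),(240,545),(470,578),(560,548),(720,380),(745,310)]),
'wrist2':dict(o=(250,90),k=5.3,face=[(230,272),(300,252),(380,246),(470,258),(540,285),(598,345),(570,405),(500,447),(390,465),(220,413),(175,370)],
 plate=[(52,420),(90,500),(160,580),(240,628),(430,652),(560,615),(640,550),(700,440),(718,380)])}
A=np.radians(np.arange(0,360,1.))
def pj(s,P,t):
    q=(s['K']@(s['T'][:3,:3]@(P+t).T+s['T'][:3,3:])); return (q[:2]/q[2]).T
def resid(s,d,c,th,L,t,R=.028):
    X=np.array([np.cos(th),np.sin(th),0]);Y=np.array([-np.sin(th),np.cos(th),0]);Z=np.array([0,0,1.]);O=np.array([c[0],c[1],.16+L])
    F=O-.112*X+R*(np.outer(np.cos(A),Y)+np.outer(np.sin(A),Z)); Pl=np.array([c[0],c[1],.006])+.088*(np.outer(np.cos(A),[1,0,0])+np.outer(np.sin(A),[0,1,0]))
    out=[]
    for key,C in(('face',F),('plate',Pl)):
        q=pj(s,C,t); n=np.roll(q,-1,0)-np.roll(q,1,0); n=np.stack([-n[:,1],n[:,0]],1)/np.linalg.norm(n,axis=1)[:,None]
        for u,v in d[key]:
            p=np.array([d['o'][0]+u/d['k']-.5,d['o'][1]+v/d['k']-.5]); i=np.argmin(((q-p)**2).sum(1)); out.append(((p-q[i])@n[i])/.5)
    return out
def run(names,free=True,R=.028):
    ss={n:load(n) for n in names}
    def f(p):
        c=p[:2];out=[(p[0]-.547)/.0015,(p[1]+.0625)/.0015]
        for i,n in enumerate(names):
            t=p[4+3*i:7+3*i]; out+=list(t/(.0015 if free else 1e-6)); out+=resid(ss[n],data[n],c,p[2],p[3],t,R)
        return out
    q=least_squares(f,[.547,-.0625,1.39,.013]+[0]*3*len(names),x_scale=[.01,.01,.1,.01]+[.01]*3*len(names))
    cov=np.linalg.inv(q.jac.T@q.jac)
    print(names,R,'c',q.x[:2].round(4),'th',np.degrees(q.x[2]).round(2),'L',q.x[3].round(4),'+-',cov[3,3]**.5.round(5) if False else np.sqrt(cov[3,3]).round(4),'t',(q.x[4:]*1e3).round(1),'cost',round(q.cost,1))
if __name__=='__main__':
    for R in(.028,.0285,.029):
        run(['wrist3'],R=R);run(['wrist2'],R=R);run(['wrist2','wrist3'],R=R); 
    run(['wrist2','wrist3'],False)
E
python3 joint.py
```

```text
['wrist3'] 0.028 c [ 0.5488 -0.0624] th 77.94 L 0.0152 +- 0.0009 t [ 1.8  0.1 -3. ] cost 34.8
['wrist2'] 0.028 c [ 0.5492 -0.0618] th 77.98 L 0.0176 +- 0.0009 t [ 2.2  0.7 -6.3] cost 33.2
['wrist2', 'wrist3'] 0.028 c [ 0.5497 -0.062 ] th 77.95 L 0.0165 +- 0.0006 t [ 1.7  0.8 -5.1  0.9 -0.3 -4.3] cost 68.6
['wrist3'] 0.0285 c [ 0.5489 -0.0621] th 77.89 L 0.0147 +- 0.0009 t [ 1.9  0.4 -4.2] cost 34.9
['wrist2'] 0.0285 c [ 0.5493 -0.0615] th 77.94 L 0.0175 +- 0.0009 t [ 2.3  1.  -7.6] cost 48.5
['wrist2', 'wrist3'] 0.0285 c [ 0.5498 -0.0616] th 77.89 L 0.0162 +- 0.0006 t [ 1.8  1.  -6.3  1.  -0.1 -5.7] cost 84.5
['wrist3'] 0.029 c [ 0.549  -0.0618] th 77.83 L 0.0143 +- 0.0009 t [ 2.   0.7 -5.3] cost 39.4
['wrist2'] 0.029 c [ 0.5494 -0.0611] th 77.89 L 0.0174 +- 0.0009 t [ 2.4  1.4 -8.9] cost 69.4
['wrist2', 'wrist3'] 0.029 c [ 0.5499 -0.0611] th 77.84 L 0.016 +- 0.0006 t [ 1.8  1.3 -7.4  1.1  0.1 -7. ] cost 110.4
['wrist2', 'wrist3'] 0.028 c [ 0.5506 -0.0625] th 78.02 L 0.0128 +- 0.0002 t [ 0.  0.  0. -0. -0. -0.] cost 100.8
```

Call:
drive_tool --slide '[[0,0,0.5],[0,0,0.5],[0,0,0.4],[0,0,0.3]]' --rot '[[0,0,0],[0,0,0],[0,0,0],[0,0,0]]'

```text
time: 7.55
tcp_pos: [0.5279, -0.1707, 0.1483]
orientation: [[0.106, 0.136, 0.985], [0.603, 0.779, -0.172], [-0.79, 0.613, 0.001]]
wrist_force: [4.0, 2.3, -18.8]
finger_gap: 0.017
```

Call:
drive_tool --slide '[[0,0,0.2]]' --rot '[[0,0,0]]'

```text
time: 7.68
tcp_pos: [0.5278, -0.1707, 0.1501]
orientation: [[0.106, 0.136, 0.985], [0.603, 0.779, -0.173], [-0.791, 0.612, 0.0]]
wrist_force: [3.4, 1.4, -17.7]
finger_gap: 0.0169
```

Call:
drive_tool --slide '[[0,0,0.3],[0,0,0.25]]' --rot '[[0,0,0],[0,0,0]]'

```text
time: 7.92
tcp_pos: [0.5279, -0.1707, 0.156]
orientation: [[0.106, 0.136, 0.985], [0.603, 0.779, -0.173], [-0.791, 0.612, 0.0]]
wrist_force: [4.2, 2.8, -19.0]
finger_gap: 0.0171
```

Call:
drive_tool --slide '[[0,0,0.2]]' --rot '[[0,0,0]]'

```text
time: 8.05
tcp_pos: [0.5278, -0.1707, 0.1581]
orientation: [[0.106, 0.136, 0.985], [0.603, 0.779, -0.173], [-0.791, 0.612, 0.0]]
wrist_force: [3.5, 0.8, -20.2]
finger_gap: 0.0168
```

Peak reached; now lower to rest on the pawl.

Call:
drive_tool --slide '[[0,0,-0.15],[0,0,-0.15],[0,0,-0.1]]' --rot '[[0,0,0],[0,0,0],[0,0,0]]'

```text
time: 8.43
tcp_pos: [0.528, -0.1708, 0.1555]
orientation: [[0.107, 0.135, 0.985], [0.603, 0.779, -0.172], [-0.79, 0.613, 0.002]]
wrist_force: [1.9, -0.1, -8.5]
finger_gap: 0.0172
```

Call:
drive_tool --slide '[[0,0,-0.1]]' --rot '[[0,0,0]]'

```text
time: 8.55
tcp_pos: [0.528, -0.1708, 0.1547]
orientation: [[0.107, 0.135, 0.985], [0.603, 0.779, -0.172], [-0.79, 0.613, 0.002]]
wrist_force: [1.8, 1.2, -8.2]
finger_gap: 0.0168
```

Call:
drive_tool --slide '[[0,0,-0.1]]' --rot '[[0,0,0]]'

```text
time: 8.68
tcp_pos: [0.5281, -0.1708, 0.1537]
orientation: [[0.108, 0.135, 0.985], [0.604, 0.778, -0.173], [-0.79, 0.613, 0.002]]
wrist_force: [1.6, -0.1, -5.7]
finger_gap: 0.0168
```

Call:
drive_tool --slide '[[0,0,-0.08]]' --rot '[[0,0,0]]'

```text
time: 8.8
tcp_pos: [0.5282, -0.1708, 0.1533]
orientation: [[0.108, 0.135, 0.985], [0.604, 0.778, -0.172], [-0.79, 0.613, 0.003]]
wrist_force: [0.1, -0.8, -1.6]
finger_gap: 0.017
```

Call:
drive_tool --slide '[[0,0,-0.05]]' --rot '[[0,0,0]]'

```text
time: 8.93
tcp_pos: [0.5282, -0.1709, 0.1532]
orientation: [[0.108, 0.134, 0.985], [0.604, 0.778, -0.172], [-0.79, 0.614, 0.003]]
wrist_force: [0.8, -0.7, -1.3]
finger_gap: 0.0167
```

Run:
```python
from h import *
from ov import ov
for n in ['scene','wrist','side']: snap(n,n+'7')
st=r.read_state();print(st['tcp_pos'],st['wrist_force'])
ov('scene7',250,135,100,65,8,'v9',[(80,.072,(0,255,0)),(80,.080,(0,0,255))],c=(.547,-.0625))
```

```text
[ 0.52823443 -0.17084411  0.15314013] [-0.04802698 -1.23269007 -0.57245194]
```

View pics/v9.png

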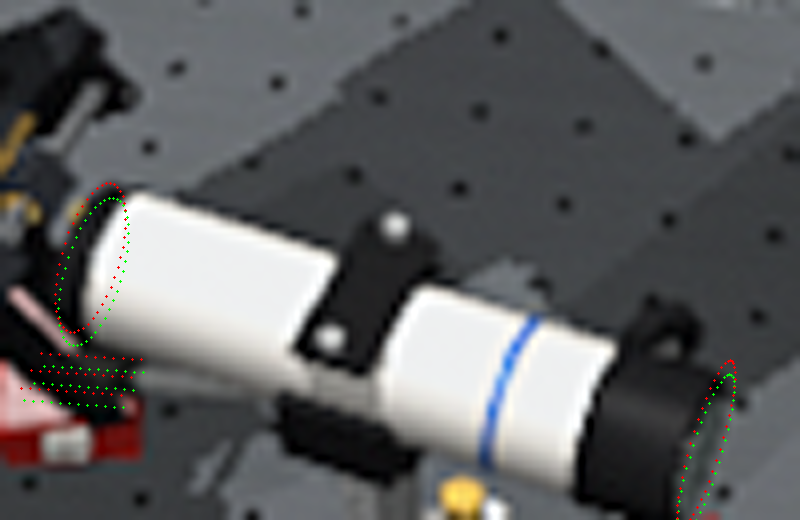

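View pics/side7.png

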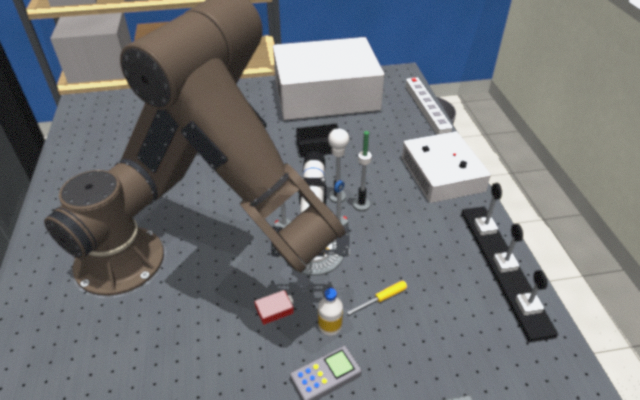

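View pics/wrist7.png

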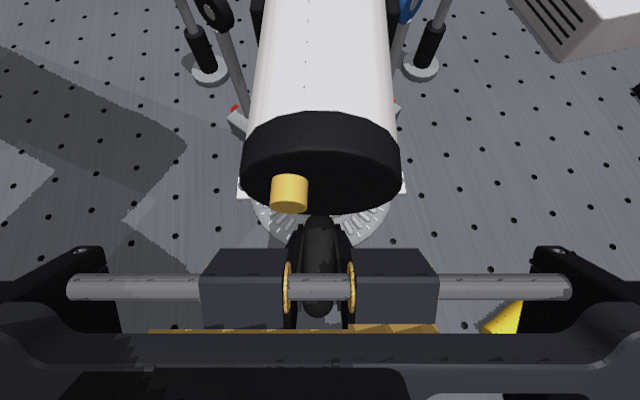

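```bash
python3 - <<'E'
import re
src=open('joint.py').read()
for pz in ('.0','.012'):
    ns={'__name__':'x'}; exec(src.replace('c[1],.006]','c[1],%s]'%pz),ns); print(pz)
    ns['run'](['wrist3']);ns['run'](['wrist2']);ns['run'](['wrist2','wrist3']);ns['run'](['wrist2','wrist3'],False)
ns={'__name__':'x'}; exec(src,ns)
for d in ns['data'].values(): d['plate']=[]
print('noplate');ns['run'](['wrist2','wrist3']);ns['run'](['wrist2','wrist3'],False)
E
python3 - <<'E'
import sys; sys.path.insert(0,'.')
import os; os.chdir('.')
from h import *
im=cv2.imread('pics/scene7.png')
crop('scene7',240,120,400,240,5,'q1'); 
crop('wrist7',220,0,430,240,3,'q2')
E
```

```text
.0
['wrist3'] 0.028 c [ 0.5488 -0.0623] th 77.89 L 0.0115 +- 0.0009 t [1.8 0.2 0.5] cost 31.4
['wrist2'] 0.028 c [ 0.5493 -0.0615] th 77.94 L 0.0137 +- 0.0009 t [ 2.3  1.  -3.4] cost 20.3
['wrist2', 'wrist3'] 0.028 c [ 0.5498 -0.0617] th 77.9 L 0.0127 +- 0.0006 t [ 1.9  1.2 -2.3  0.9 -0.4 -0.7] cost 52.0
['wrist2', 'wrist3'] 0.028 c [ 0.5509 -0.0621] th 77.89 L 0.0121 +- 0.0002 t [ 0.  0.  0. -0. -0. -0.] cost 76.6
.012
['wrist3'] 0.028 c [ 0.5487 -0.0624] th 77.99 L 0.0189 +- 0.0009 t [ 1.7  0.1 -6.5] cost 47.6
['wrist2'] 0.028 c [ 0.549  -0.0621] th 78.03 L 0.0215 +- 0.0009 t [ 2.   0.4 -9.1] cost 53.7
['wrist2', 'wrist3'] 0.028 c [ 0.5495 -0.0622] th 78.0 L 0.0203 +- 0.0006 t [ 1.6  0.4 -7.9  1.  -0.1 -7.9] cost 102.4
['wrist2', 'wrist3'] 0.028 c [ 0.5503 -0.0629] th 78.15 L 0.0137 +- 0.0002 t [ 0.  0.  0. -0. -0. -0.] cost 174.9
noplate
['wrist2', 'wrist3'] 0.028 c [ 0.5506 -0.0616] th 77.34 L 0.0106 +- 0.0012 t [ 2.4  1.8 -1.6  1.2 -0.9  1.6] cost 27.0
['wrist2', 'wrist3'] 0.028 c [ 0.5517 -0.0625] th 77.47 L 0.0124 +- 0.0003 t [ 0.  0.  0. -0. -0. -0.] cost 55.2
```

View pics/q1.png

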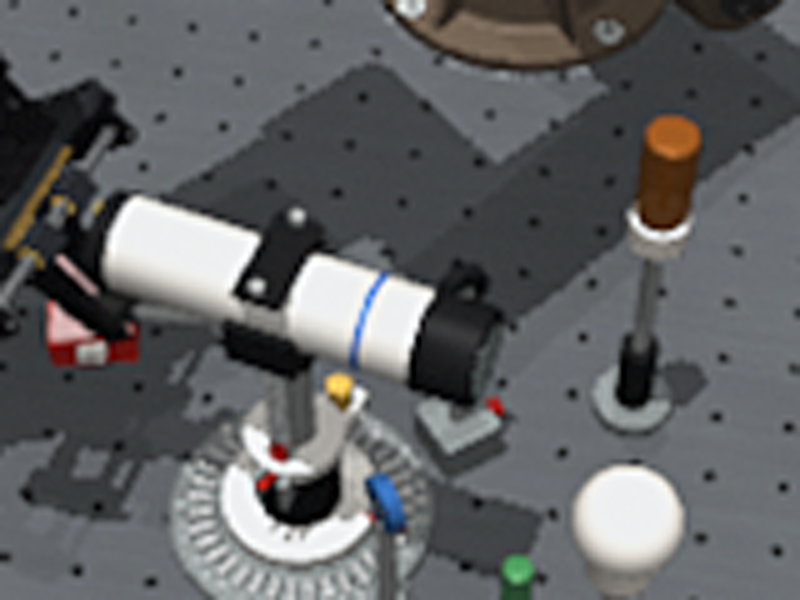

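```bash
cat > sub.py <<'E'
from h import *
from scipy.optimize import least_squares
def bil(g,x,y): return cv2.remap(g,np.float32([[x]]),np.float32([[y]]),cv2.INTER_LINEAR)[0,0]
def edge(g,p,n,w=3.,pol=0):
    # subpixel strongest gradient along n around p; pol sign of d/dn
    t=np.arange(-w,w+.01,.1); v=np.array([bil(g,p[0]+a*n[0],p[1]+a*n[1]) for a in t]); v=np.convolve(np.pad(v,5,'edge'),np.ones(11)/11,'valid'); d=np.gradient(v,.1)
    if pol: d=d*pol
    else: d=abs(d)
    i=d.argmax()
    if i<3 or i>len(t)-4 or d[i]<8: return None
    wts=np.where(d>.5*d[i],d,0); j=abs(np.arange(len(t))-i)<12; wts=wts*j
    return (wts*t).sum()/wts.sum(), d[i]
def tube_edges(fn,th,z,c,xs,rad=.028,w=3.,show=False):
    s=load(fn); g=cv2.cvtColor(s['p'],cv2.COLOR_RGB2GRAY).astype(np.float32)
    cam,_=ray(s,0,0); X=np.array([np.cos(th),np.sin(th),0]); out=[]
    for x in xs:
        P=np.array([*c,z])+x*X; d=P-cam; d-=d@X*X; d/=np.linalg.norm(d); side=np.cross(X,d)
        for sg in(1,-1):
            # tangent silhouettes
            D=np.linalg.norm((P-cam)-(P-cam)@X*X); al=np.arcsin(rad/D)
            Q=P+rad*(sg*side*np.cos(al)-d*np.sin(al)); q=proj(s,Q); q2=proj(s,Q+sg*side*.01); n=(q2-q)/np.linalg.norm(q2-q)
            # outward direction: white->dark : negative grad
            e=edge(g,q,n,w,pol=-1)
            if e: out.append((s,q[0]+e[0]*n[0],q[1]+e[0]*n[1],sg,e[0],x))
    return out
E
python3 - <<'E'
from sub import *
from fit import fitcyl
th=np.radians(79);c=(.548,-.0625)
xs1=[-.09,-.08,-.07,-.06,-.05,-.035,.03,.04,.062,.072]
E={}
for fn,L in(('scene1',.012),('scene2',.012),('side0',.012),('scene7',.076)):
    e=tube_edges(fn,th,.16+L,c,xs1 if 'scene' in fn else [-.08,-.07,-.06,-.05,-.04])
    print(fn,[(round(a[4],2),a[3],a[5]) for a in e]); E[fn]=[a[:4] for a in e]
for combo in(['scene1'],['scene2'],['scene1','side0'],['scene2','side0'],['scene7']):
    print(combo)
    for rad in(.027,.028): fitcyl(sum([E[k] for k in combo],[]),rad,sig=.001 if len(combo)==1 else .01,x0=(1.39,.18 if '7' not in combo[0] else .238))
E
```

```text
scene1 [(np.float64(0.66), 1, -0.09), (np.float64(-0.72), -1, -0.09), (np.float64(0.56), 1, -0.08), (np.float64(2.03), -1, -0.08), (np.float64(0.51), 1, -0.07), (np.float64(-2.1), -1, -0.07), (np.float64(0.46), 1, -0.06), (np.float64(-2.09), -1, -0.06), (np.float64(0.42), 1, -0.05), (np.float64(-2.08), -1, -0.05), (np.float64(0.13), 1, -0.035), (np.float64(-1.86), -1, -0.035), (np.float64(-0.09), 1, 0.03), (np.float64(-1.69), -1, 0.03), (np.float64(-0.1), 1, 0.04), (np.float64(-1.8), -1, 0.04), (np.float64(-0.32), 1, 0.062), (np.float64(-1.98), -1, 0.062), (np.float64(-0.4), 1, 0.072), (np.float64(2.45), -1, 0.072)]
scene2 [(np.float64(0.66), 1, -0.09), (np.float64(-0.67), -1, -0.09), (np.float64(0.61), 1, -0.08), (np.float64(2.04), -1, -0.08), (np.float64(0.59), 1, -0.07), (np.float64(-2.14), -1, -0.07), (np.float64(0.42), 1, -0.06), (np.float64(-2.1), -1, -0.06), (np.float64(0.42), 1, -0.05), (np.float64(-2.07), -1, -0.05), (np.float64(0.13), 1, -0.035), (np.float64(-1.87), -1, -0.035), (np.float64(-0.09), 1, 0.03), (np.float64(-1.7), -1, 0.03), (np.float64(-0.1), 1, 0.04), (np.flo
[... 2312 characters left out ...]
  0.1  9.5  0.2 -3.2 -0.2 -3.2 -0.1 -3.2 -0.8 -2.7 -0.7 -2.9
 -0.6 -3.4 -1.  -4.2 -1.1  8.7  2.9  6.1  1.5  6.   1.8 -4.4  0.6 -0.3
  1.3 -0.4]
heading 78.27 z 0.1782 lift 0.0182 c [ 0.55   -0.0631] res mm [-0.7  0.3 -0.7  8.4 -0.7 -4.3 -1.1 -4.3 -1.  -4.3 -1.7 -3.8 -1.7 -3.9
 -1.6 -4.3 -2.  -5.1 -2.2  7.8  1.8  5.3  0.4  5.2  0.7 -5.2 -0.5 -1.1
  0.1 -1.2]
['scene7']
heading 78.91 z 0.2386 lift 0.0786 c [ 0.5462 -0.0623] res mm [-0.5  2.3 -0.5 -0.4 -0.6 -1.3 -0.4 -2.  -0.5 -2.2 -1.1 -1.7 -1.4 -0.9
 -1.7 -1.2 -1.2 -1.4 -1.5 -1.4]
heading 78.89 z 0.2373 lift 0.0773 c [ 0.5454 -0.0622] res mm [-1.5  1.3 -1.5 -1.3 -1.5 -2.2 -1.3 -3.  -1.4 -3.1 -2.1 -2.7 -2.3 -1.9
 -2.6 -2.2 -2.1 -2.4 -2.4 -2.4]
```

Run:
```python
from sub import *
def plate(fn,c,z,angs,w=2.5):
    s=load(fn); g=cv2.cvtColor(s['p'],cv2.COLOR_RGB2GRAY).astype(np.float32); out=[]
    for a in np.radians(angs):
        e=np.array([np.cos(a),np.sin(a),0]); P=np.array([*c,z])+.088*e; q=proj(s,P);t=proj(s,P+.001*np.array([-e[1],e[0],0]))-q; n=np.array([t[1],-t[0]]);n/=np.linalg.norm(n)
        if (proj(s,P+.01*e)-q)@n<0:n=-n
        r_=edge(g,q,n,w,pol=-1)
        if r_: out.append((s,q+r_[0]*n,round(float(r_[0]),2),int(round(np.degrees(a)))))
    return out
obs={}
for fn in('side0','side1','scene1','scene2','scene7'):
    o=plate(fn,(.548,-.0625),.006,range(0,360,10)); print(fn,[(x[3],x[2]) for x in o]); obs[fn]=o
def fit(fns,z,ang):
    o=[x for f in fns for x in obs[f] if ang(x[3])]
    def f(p): return [(np.linalg.norm(atz(s,q[0],q[1],z)[:2]-p[:2])-.088)*1e3 for s,q,_,_ in o]
    q=least_squares(f,[.548,-.0625],loss='soft_l1'); print(fns,z,q.x.round(4),len(o),np.abs(q.fun).mean().round(2))
for z in(0,.012):
    fit(['side0'],z,lambda a:True);fit(['side1'],z,lambda a:True);fit(['scene1'],z,lambda a:True);fit(['scene2'],z,lambda a:True);fit(['scene7'],z,lambda a:True)
```

```text
side0 [(0, 1.5), (10, -0.09), (20, 0.06), (30, 0.27), (40, -0.4), (50, -0.36), (60, 2.09), (110, 1.29), (120, -1.51), (130, 1.58), (140, 1.82), (150, -1.75), (160, -0.04), (170, 0.57), (190, -0.78), (200, -0.7), (210, -0.15), (220, -0.37), (230, 0.25), (240, -0.17), (270, 0.14), (280, 0.38), (290, 0.27), (300, 0.36), (310, -0.24), (320, 0.2), (330, 0.09), (350, 1.14)]
side1 [(0, 1.56), (10, -0.1), (20, 0.06), (30, 0.34), (40, -0.24), (50, 0.37), (60, 2.05), (70, 1.91), (80, 1.92), (90, 1.77), (150, -1.84), (160, 0.05), (170, 0.51), (190, -0.62), (200, -0.73), (210, -0.33), (220, -0.34), (230, 0.19), (240, 0.36), (250, 1.4), (270, 0.13), (280, 0.35), (290, 0.21), (300, 0.31), (310, -0.17), (320, 0.18), (330, 0.14), (340, 1.87), (350, 1.12)]
scene1 [(0, 0.06), (10, -0.33), (20, -0.27), (30, -0.46), (40, -1.99), (50, -2.04), (60, 1.65), (70, -0.72), (80, -0.67), (90, -1.12), (100, -0.52), (120, 1.89), (130, -0.86), (140, 0.94), (230, -0.18), (240, -0.05), (250, 0.04), (260, -0.25), (270, 0.26), (280, -0.09), (290, 0.16), (300, 0.24), (310, 0.1), (320, -0.29), (330, -0.13), (340, 2.0), (
[... 542 characters left out ...]
81), (120, 1.85), (130, -0.77), (140, -0.63), (150, -0.7), (160, -0.57), (170, 0.26), (180, -0.22), (210, 1.16), (220, -0.63), (230, 0.11), (240, -0.05), (250, 0.14), (260, 0.35), (270, 0.34), (280, -0.08), (290, 0.16), (300, 0.2), (310, 0.06), (320, -0.29), (330, -0.17), (340, 2.0), (350, 0.04)]
['side0'] 0 [ 0.5496 -0.0579] 28 2.23
['side1'] 0 [ 0.5501 -0.0577] 29 2.52
['scene1'] 0 [ 0.5442 -0.0647] 27 2.0
['scene2'] 0 [ 0.5443 -0.0646] 28 2.29
['scene7'] 0 [ 0.5445 -0.0651] 34 1.8
['side0'] 0.012 [ 0.5479 -0.0674] 28 2.17
['side1'] 0.012 [ 0.5484 -0.0673] 29 2.27
['scene1'] 0.012 [ 0.5504 -0.062 ] 27 2.28
['scene2'] 0.012 [ 0.5506 -0.0619] 28 2.59
['scene7'] 0.012 [ 0.5511 -0.0627] 34 2.3
```

Run:
```python
from h import *
c=np.array([.549,-.0625]);p=r.read_state()['tcp_pos'][:2]-c
R=lambda d:np.array([[np.cos(d),-np.sin(d)],[np.sin(d),np.cos(d)]])
q=[R(np.radians(5*k))@p for k in range(10)]
print(c+q[4],c+q[8]);print(np.round(np.diff(q,axis=0)*100,2).tolist())
```

```text
[ 0.56654262 -0.17141241] [ 0.60273491 -0.15884425]
[[0.95, -0.14], [0.96, -0.06], [0.96, 0.03], [0.96, 0.11], [0.94, 0.19], [0.92, 0.28], [0.89, 0.36], [0.86, 0.43], [0.82, 0.5]]
```

Call:
drive_tool --slide '[[0.95,-0.14,0],[0.96,-0.06,0]]' --rot '[[0,0,5],[0,0,5]]'

```text
time: 9.32
tcp_pos: [0.5456, -0.1729, 0.1533]
orientation: [[-0.003, -0.004, 1.0], [0.614, 0.789, 0.005], [-0.789, 0.614, -0.0]]
wrist_force: [0.6, -0.3, -5.3]
finger_gap: 0.0168
```

Call:
drive_tool --slide '[[1.05,0.0,0],[0.96,0.08,0],[0.96,0.17,0]]' --rot '[[0,0,5],[0,0,5],[0,0,5]]'

```text
time: 9.7
tcp_pos: [0.5741, -0.1702, 0.1532]
orientation: [[-0.172, -0.211, 0.962], [0.592, 0.758, 0.272], [-0.787, 0.617, -0.005]]
wrist_force: [-25.0, -5.4, 0.9]
finger_gap: 0.017
```

Call:
drive_tool --slide '[[0.6,0.13,0]]' --rot '[[0,0,2.5]]'

```text
time: 9.82
tcp_pos: [0.5806, -0.1686, 0.1532]
orientation: [[-0.199, -0.245, 0.949], [0.584, 0.748, 0.316], [-0.787, 0.617, -0.005]]
wrist_force: [-0.3, 1.3, -1.5]
finger_gap: 0.0168
```

Run:
```python
from h import *
st=r.read_state();print(st['tcp_pos'],st['wrist_force'],st['torque'])
snap('scene','scene8');snap('wrist','wrist8');crop('scene8',240,120,400,240,5,'q3')
st=r.read_state();print(st['tcp_pos'],st['wrist_force'],st['torque'],st['orientation'].round(3))
```

```text
[ 0.58057681 -0.16858958  0.15319567] [-0.27868039  1.3005106  -1.49037951] [-0.06363467 -0.26845667 -0.35410379]
[ 0.58128604 -0.16839152  0.15316343] [ 4.84884906  2.08529651 -1.33307583] [-0.11048777 -0.87077371 -0.76157741] [[-0.196 -0.246  0.949]
 [ 0.584  0.748  0.315]
 [-0.787  0.616 -0.004]]
```

View pics/q3.png

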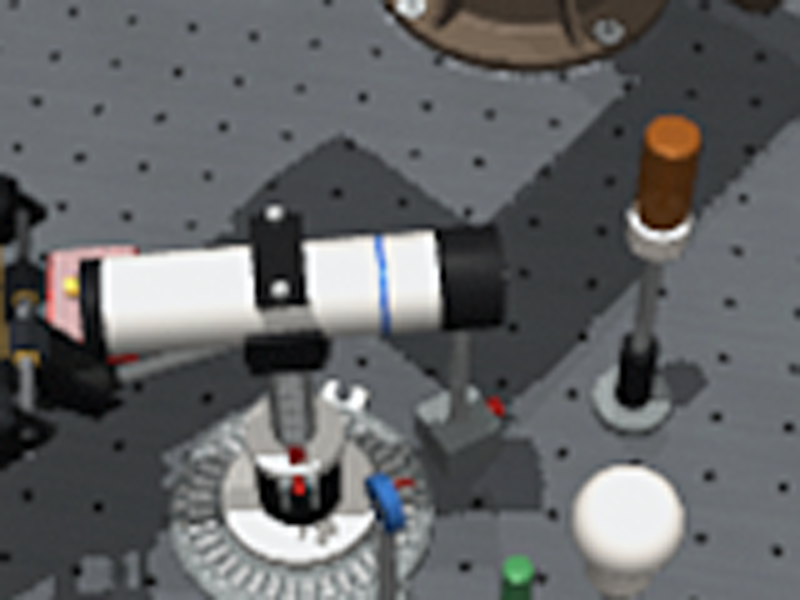

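View pics/wrist8.png

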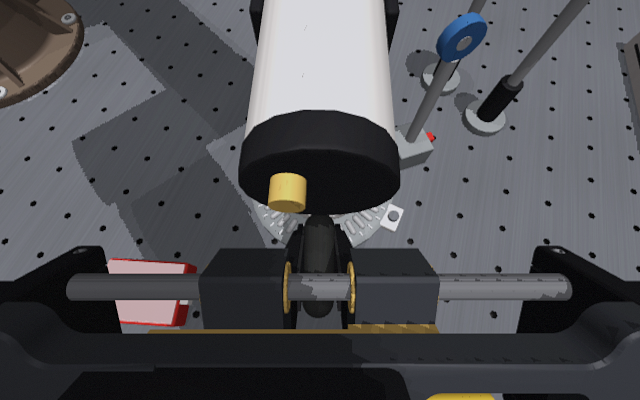

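Call:
drive_tool --slide '[[0.96,0.3,0],[0.95,0.38,0],[0.3,0.18,0]]' --rot '[[0,0,5],[0,0,5],[0,0,2]]'

```text
time: 10.3
tcp_pos: [0.6018, -0.1598, 0.1533]
orientation: [[-0.317, -0.395, 0.863], [0.531, 0.679, 0.506], [-0.786, 0.619, -0.005]]
wrist_force: [7.5, -0.9, -2.1]
finger_gap: 0.017
```

Call:
drive_tool --slide '[[0.1,0.05,0],[0,0,0]]' --rot '[[0,0,0],[0,0,0]]'

```text
time: 10.55
tcp_pos: [0.603, -0.1592, 0.1533]
orientation: [[-0.314, -0.394, 0.864], [0.532, 0.68, 0.504], [-0.786, 0.618, -0.004]]
wrist_force: [3.6, 2.5, -2.2]
finger_gap: 0.0171
```

Run:
```python
from h import *
snap('scene','scene9');crop('scene9',240,100,400,220,5,'q4');snap('side','side9');crop('side9',230,120,390,270,5,'q5')
st=r.read_state();print(st['tcp_pos'],st['wrist_force'],st['torque'],st['orientation'].round(3))
```

```text
[ 0.60299469 -0.15914499  0.15329451] [ 3.99202517  1.59789996 -2.44325274] [-0.1107459  -0.88857777 -0.40724696] [[-0.314 -0.394  0.864]
 [ 0.532  0.68   0.504]
 [-0.786  0.618 -0.004]]
```

View pics/q4.png

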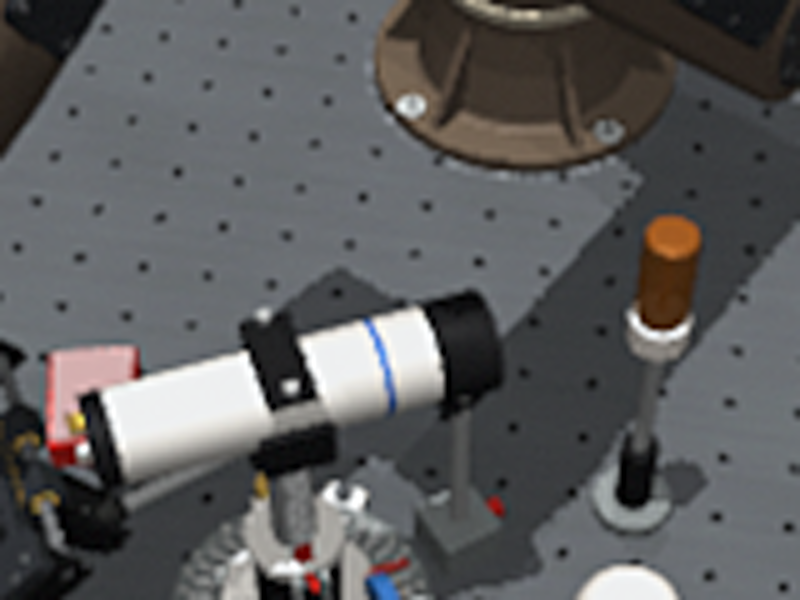

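View pics/q5.png

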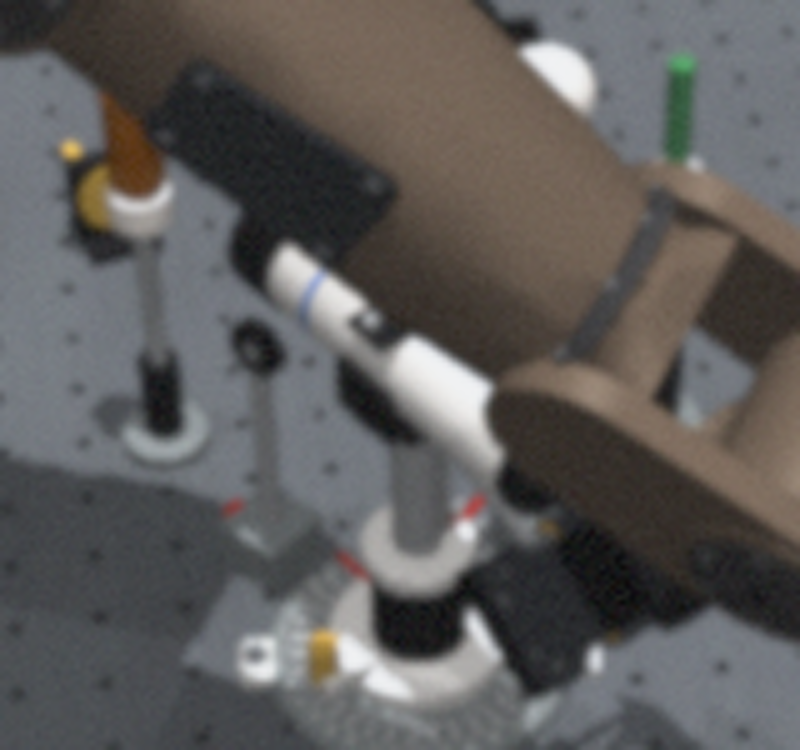

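Call:
drive_tool --slide '[[0,0,0],[0,0,0],[0,0,0],[0,0,0],[0,0,0],[0,0,0]]' --rot '[[0,0,0],[0,0,0],[0,0,0],[0,0,0],[0,0,0],[0,0,0]]' --gripper 0.8

```text
time: 11.4
tcp_pos: [0.6017, -0.1599, 0.1539]
orientation: [[-0.315, -0.393, 0.864], [0.532, 0.681, 0.503], [-0.786, 0.618, -0.006]]
wrist_force: [-0.3, 0.2, -0.3]
finger_gap: 0.0715
```

Call:
drive_tool --slide '[[0.6,-1.0,1.5],[1.2,-2.1,3.1],[1.2,-2.1,3.1],[1.2,-2.1,3.1],[1.2,-2.1,3.1]]' --rot '[[0,0,0],[0,0,0],[0,0,0],[0,0,0],[0,0,0]]'

```text
time: 12.02
tcp_pos: [0.6557, -0.2546, 0.2954]
orientation: [[-0.32, -0.391, 0.863], [0.533, 0.679, 0.505], [-0.783, 0.622, -0.009]]
wrist_force: [0.2, -0.4, -0.5]
finger_gap: 0.076
```

Run:
```python
from h import *
for n in('scene','side','wrist'): snap(n,n+'10')
crop('scene10',240,100,400,220,5,'q6');crop('side10',230,120,390,270,5,'q7')
st=r.read_state();print(st['tcp_pos'],st['wrist_force'],st['time'])
```

```text
[ 0.65581006 -0.25488686  0.2949195 ] [-0.15479421  0.6532604  -0.04804718] 12.175
```

View pics/q6.png

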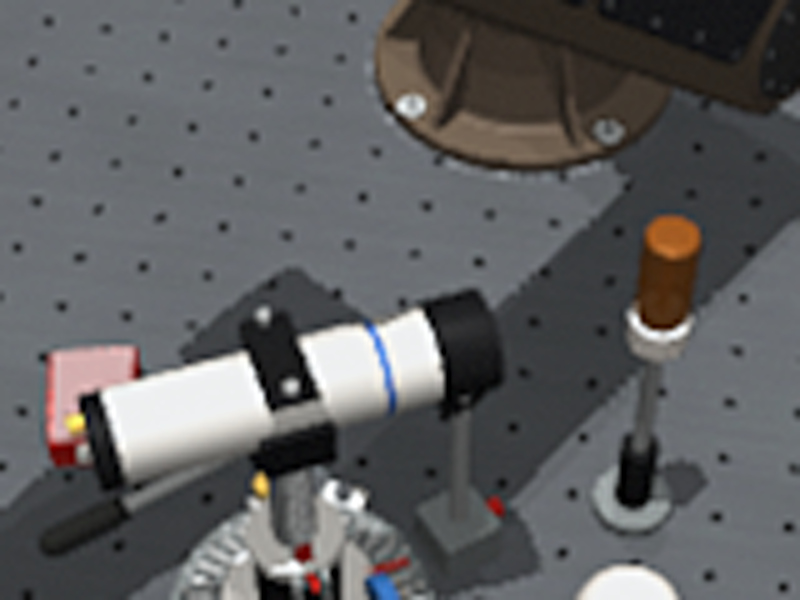

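View pics/q7.png

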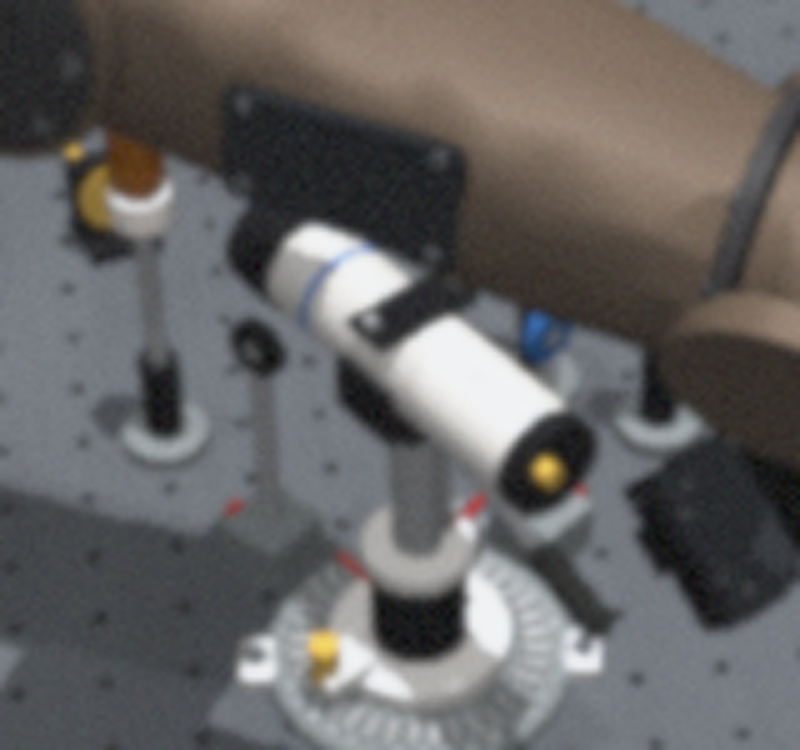

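View pics/wrist10.png

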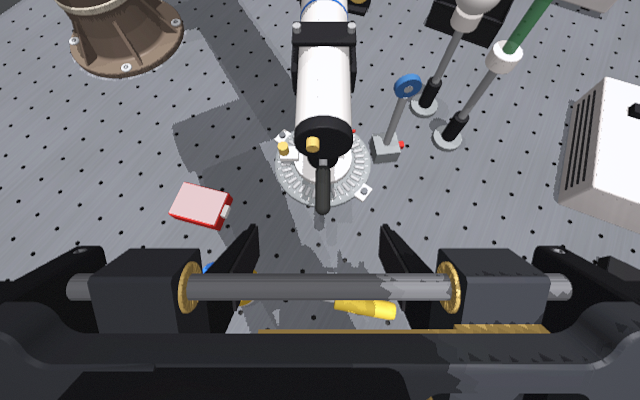

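Run:
```python
from h import *
from ov import ov
M=[(119,.072,(0,255,0)),(119,.080,(0,0,255)),(121.5,.080,(255,0,255))]
ov('scene10',245,150,100,65,8,'z1',M,c=(.549,-.0625)); ov('side10',270,155,90,95,7,'z2',M,c=(.549,-.0625))
ov('wrist10',265,0,110,230,3.2,'z3',M,c=(.549,-.0625))
```

```text
(no output)
```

View pics/z1.png

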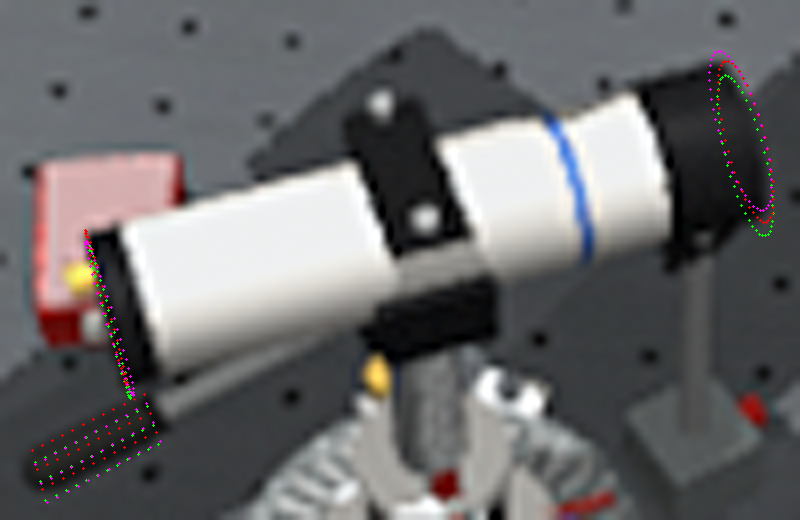

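View pics/z2.png

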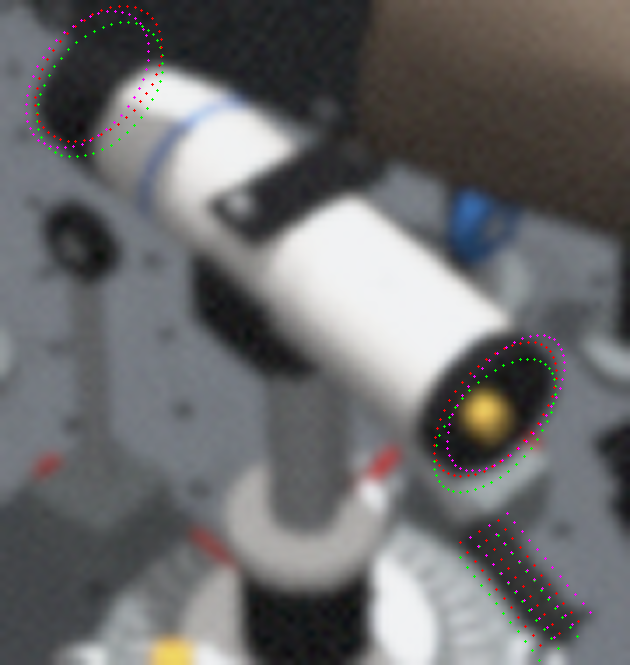

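View pics/z3.png

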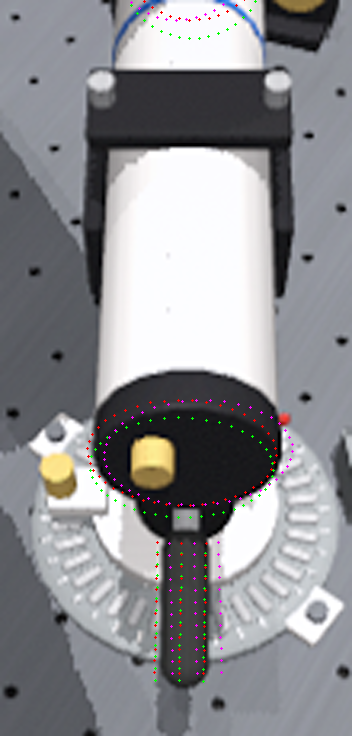

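Run:
```python
from sub import *
from fit import fitcyl
th=np.radians(119.5);c=(.549,-.0625);E={}
for fn,xs in(('scene10',[-.09,-.08,-.07,-.06,-.05,-.04,.03,.04,.06]),('side10',[-.09,-.08,-.07,-.06,-.05,-.04,-.03,.045,.055]),('wrist10',[-.09,-.08,-.07,-.06,-.05,-.04])):
    e=tube_edges(fn,th,.16+.078,c,xs); print(fn,[(round(float(a[4]),2),a[3],a[5]) for a in e]); E[fn]=[a[:4] for a in e]
def good(fn,sg): return [a for a in E[fn] if a[3] in sg]
for combo in(['scene10','side10'],['side10'],['scene10','side10','wrist10']):
    print(combo)
    for rad in(.0275,.028): fitcyl(sum([E[k] for k in combo],[]),rad,c0=(.549,-.0625),sig=.0015,x0=(2.08,.238))
```

```text
scene10 [(0.32, 1, -0.09), (-1.14, -1, -0.09), (0.41, 1, -0.08), (2.49, -1, -0.08), (0.51, 1, -0.07), (2.11, -1, -0.07), (0.53, 1, -0.06), (1.48, -1, -0.06), (0.52, 1, -0.05), (-2.26, -1, -0.05), (0.62, 1, -0.04), (-2.15, -1, -0.04), (0.52, 1, 0.03), (-1.86, -1, 0.03), (0.59, 1, 0.04), (-2.04, -1, 0.04), (-1.53, 1, 0.06)]
side10 [(0.17, -1, -0.09), (-2.13, 1, -0.08), (0.11, -1, -0.08), (-1.76, 1, -0.07), (0.1, -1, -0.07), (-2.11, 1, -0.06), (0.19, -1, -0.06), (-2.1, 1, -0.05), (0.31, -1, -0.05), (-0.03, 1, -0.04), (0.08, -1, -0.04), (0.09, 1, -0.03), (-0.05, -1, -0.03), (-2.18, 1, 0.045), (0.27, -1, 0.045), (-2.15, 1, 0.055), (0.33, -1, 0.055)]
wrist10 [(-0.67, 1, -0.09), (-0.36, -1, -0.09), (-0.71, 1, -0.08), (-0.24, -1, -0.08), (-0.63, 1, -0.07), (-0.23, -1, -0.07), (-0.55, 1, -0.06), (-0.29, -1, -0.06), (-0.42, 1, -0.05), (0.44, -1, -0.05), (-0.32, 1, -0.04), (0.28, -1, -0.04)]
['scene10', 'side10']
heading 119.87 z 0.2406 lift 0.0806 c [ 0.5495 -0.0622] res mm [ 0.6 -2.1  0.8  8.2  1.1  7.2  1.1  5.4  1.  -5.   1.2 -4.7  0.6 -3.5
  0.8 -4.  -5.4 -1.5 -2.5 -1.6 -1.6 -1.6 -2.6 -1.3
[... 530 characters left out ...]
-2.6 -1.5 -3.4 -1.3 -3.4 -1.1  1.9 -1.7  2.3 -2.1 -3.1
 -1.8 -3.  -1.7]
['scene10', 'side10', 'wrist10']
heading 119.67 z 0.2406 lift 0.0806 c [ 0.5494 -0.0623] res mm [ 0.3 -1.7  0.5  8.5  0.8  7.4  0.8  5.7  0.8 -4.8  1.  -4.5  0.6 -3.6
  0.8 -4.1 -5.3 -1.2 -2.8 -1.3 -1.9 -1.3 -2.8 -1.1 -2.9 -0.7  2.3 -1.3
  2.6 -1.6 -3.5 -0.6 -3.5 -0.4  0.3 -0.9  0.2 -0.7  0.2 -0.7  0.3 -0.7
  0.4  0.   0.4 -0.1]
heading 119.62 z 0.2405 lift 0.0805 c [ 0.5494 -0.0623] res mm [-0.1 -2.3  0.1  7.9  0.4  6.9  0.4  5.1  0.4 -5.4  0.6 -5.1  0.2 -4.2
  0.4 -4.7 -5.6 -1.6 -3.4 -1.7 -2.5 -1.7 -3.4 -1.5 -3.4 -1.1  1.7 -1.7
  2.  -2.  -4.  -1.1 -4.  -0.9 -0.3 -1.3 -0.3 -1.2 -0.3 -1.2 -0.2 -1.2
 -0.1 -0.4 -0.  -0.6]
```

Run:
```python
from h import *
st=r.read_state();print(st['time'],st['wrist_force'])
print(r.hand_in())
```

```text
12.175 [-0.15479421  0.6532604  -0.04804718]
the job is handed in; nothing more can be done
None
```

I lifted the head to the 0.080 notch and swung it four clicks counter-clockwise towards the amber lamp. I then let go of the handle, backed clear and handed the job in at 12.2 s, with no verdict reported.

**What I did**
- I gripped the rear handle with the gripper leaning about 38 degrees.
- I lifted the head 64 mm, going about 4.5 mm over the notch, then lowered it until the pull on the wrist dropped to about zero, so it rests on the pawl.
- Only then did I swing it. The hood passed above the black iris stand.

**Last checks, after letting go and backing off**
- **Height:** the fits to the last pictures gave a lift of 0.078 to 0.081, so it reads as the 0.080 notch. The start height was less clear: single-camera readings spread from about 0.011 to 0.018. I took it as the 0.016 notch, and only the last pictures confirmed that.
- **Heading:** the tube points at 119.0 to 119.9 degrees and the lamp lies at about 121.6. That leaves 1.7 to 2.6 degrees, slightly more than the stated 2, but the fits are only good to about 1 degree. Any other click would be at least 7 degrees off.
- **Touching:** the wrist force read about zero after backing off. Both iris stands look unmoved in the last scene picture; I did not re-measure the other objects.
- **Force:** the wrist force read about 25 N at one point in the swing, while the base was being pushed over a click.

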